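Empty the grinding balls out of a sample cup and hold the cup up

ROBOT

A 6-joint arm with a two-finger parallel gripper is mounted at the origin on a cart in front of the work surface, level with it; the furniture and walls round the work are solid. World frame = base frame: x ahead of the robot, y to its left, z up, the work surface at z = 0. Lengths are in m, angles in rad, forces in N, time in s.
With the tool pointing down it reaches from about 0.25 to 0.775 m from the base axis. Payload 4 kg.
Tool frame: the origin (TCP) lies midway between the tips of the shut fingers; the grasp point (between the pads) lies manip.grip_point_offset behind it (manip.grip_point_offset is the distance from the TCP to the grasp point, in m); z points along the fingers, y is the direction in which the jaws open and shut (so a half turn about z gives the same grasp; the last joint's range is limited). The gripper opens to 94 mm and grips with 3 to 60 N. Pads are 16 mm wide; open, the fingers measure 119 mm over their backs; the gripper's body (75 mm by 177 mm) begins 78 mm behind the grasp point.
Start: joints at [1.056, 0.087, 1.371, -0, 1.684, -0.103], TCP at [0.22, 0.504, 0.206] pointing down, gripper open.
Joint ranges: [-3.1, 3.1], [-0.76, 2.03], [0.27, 2.55], [-1.08, 4.22], [0.17, 2.65], [-2.57, 2.57]. Speed limits (rad/s): [2.79, 2.79, 3.14, 3.14, 3.14, 3.14].

INTERFACE

Orientations are given as a 3x3 rotation matrix whose columns are the frame's x, y, z axes.
In Python, from workcell import manip gives the robot as it stands. The module is installed in compiled form; this text tells all that it offers.
- The arm moves only by the tool carry_out, never from a script. Its argument "moves" is a list of rows, each a list of 5 numbers: the finger opening in cm, from 0 to 9.4, then the shift along the tool's x, y, z in cm, then the turn about the tool's z in degrees. In form: [[fingers, dx, dy, dz, twist], ...]. A call has 1 to 5 rows; each row shifts and turns the pose as measured when the row begins, along the tool's axes as they then stand; what a row does not reach is not made up. A row lasts 1/12 s, in which the tool goes at most 41.7 mm and 7.16 degrees, less where a joint would pass 70% of its speed; a pose out of reach is approached as far as the arm can. A call with a gripper value outside its range is refused whole. The fingers move at their own pace and stop on an object; "newtons" is the grip in N (left out, the last holds). Time passes only in rows, so rows that do not move let the fingers close. It gives the time, the measured TCP pose, the force and the opening at its end, in the units of the state.
- manip.get_state(): the state, without advancing time (a new reading comes with each control period).
- manip.grab_frame(name): name is "scene" or "side" or "wrist"; returns the picture (384x512x3 uint8, blue, green, red); there is no depth.
- manip.camera_params(name): a dict with "camera_matrix" (3x3 intrinsics, pixels), "view" (4x4, takes a point from world to camera coordinates); the wrist camera has in their place "hand_eye" (4x4, takes a point from camera to tool coordinates, whose origin is the TCP and whose axes are the flange's). Camera axes: x right, y up, looking along -z (the intrinsics and any distortion apply to the point x, -y, -z); pixel columns grow to the right and rows downward; lengths in m; the calibration is good to about 2 mm. A picture is of the moment at which its call begins: read the wrist's pose just before it. camera_params takes no time and is no camera call.
- manip.close_job(): hands the job in, once; it reports no verdict.
Trained networks look in the newest picture that a camera, given by its name, has taken for a name from the list of things; names that differ only in an ending like _2 or _b are one class to them, and where a whole thing is asked for, a point or a joint stands for the part that bears it (a point fixed in the world has none). Each returns a list of dicts, best first, with "score" (0 to 1); they miss things now and then, are a little off and sometimes report something else, mostly with a low value. They report only what shows in the picture. A call takes as long as a camera call. They do not tell look-alikes from the thing itself.
- manip.outline_of(thing, camera): "region" (384x512 bool, what is visible of it).
- manip.spot_point(thing, camera): "point" ([x, y, z] in m, in the coordinates of the camera as it stood for that picture, good to about 4 mm: a listed point, or the origin of a listed thing).
The state is a dict: "clock": time; "joint_pos": joint angles; "qvel": joint speeds; "effort": joint torques, N m; "eef_pos": TCP position; "orientation": TCP orientation; "contact_force": force on the tool from outside, world axes, zero at the start; "ft_torque": the same for the moment, N m; "grip_width": opening from 0.0 (shut) to 1.0 (fully open).
Only numpy, scipy, OpenCV 4.12 (cv2) and the standard library are available. Lean on these libraries where they do the work, as an engineer would, in place of code of your own. Each camera call takes 0.05 s, during which the arm holds its last target.

TASK

Pick up the clear cup that holds the three orange grinding balls from where it stands, without pushing it along the bench, tip it over the enamel tray so that all three balls end up in the tray, then turn the cup upright again and finish while still holding it in the gripper: level, still, free of everything else and with its base at least 10 cm above the bench. Do not put the cup down or let go of it at the end, and leave the tray, the empty cup, the timer and the pipette bulb where they are.

Things in the scene. Friction and masses are not known exactly. Their poses are not given: they have to be found in the camera images.
- cup: Clear round plastic cup holding three orange balls, upright, open top, left or right of the tray. 102 mm tall; outside diameter 60 mm at the rim, about 52 at half height, 44 at the base; inside 53 mm at the mouth, 42 at the floor; floor 3.5 mm thick. 20 to 45 g empty. Grip it across the body, from any side. Origin: centre of the underside; z points out of the mouth.
- cup_mouth (a point): Centre of the sample cup's mouth, in the plane of the rim, 102 mm above the cup's origin along its z axis.
- tray: White enamel tray with a dark blue rim, lying loose on the bench between the two cups; 237 mm (its x) by 287 mm (its y), long side pointing away from the robot, rim 36 mm high, flat floor 2 mm thick, clear inside about 212 by 260 mm. About 0.6 kg. Origin: centre of the underside; z up.
- spare_cup: A second clear cup much like the first (100 mm tall, 60 mm rim), empty, standing on the other side of the tray. Not part of the job: leave it. Origin: centre of the underside.
- timer: Small white bench timer, 62 x 62 x 19 mm, lying behind and to the left of the tray. Leave it. Origin: centre of the underside.
- bulb: Red rubber pipette bulb, 54 mm across and 88 mm tall, standing behind the tray on the left. Leave it. Origin: centre of the underside.
- ball_1_center (a point): Centre of one of the three orange plastic-coated grinding balls, 17 mm in diameter, 15 g, at the start loose in the bottom of the sample cup; they roll freely, and run out of the cup once it is tipped a little past lying level.
- ball_2_center (a point): Centre of one of the three orange plastic-coated grinding balls, 17 mm in diameter, 15 g, at the start loose in the bottom of the sample cup; they roll freely, and run out of the cup once it is tipped a little past lying level.
- ball_3_center (a point): Centre of one of the three orange plastic-coated grinding balls, 17 mm in diameter, 15 g, at the start loose in the bottom of the sample cup; they roll freely, and run out of the cup once it is tipped a little past lying level.
Not all that is in view belongs to the job. What is shaped like the cup but blue or yellow is not meant.

How it is judged:
On the way, in this order (a step that is already met when the one before it is completed fails the run):
1. the cup is gripped and lifted off the bench with the three balls in it (height (world z) of cup above 0.02 m and angle between cup's own z axis and vertical below 0.8 rad and contact force between the fingers and cup above 0.3 N and distance between each of ball_1_center, ball_2_center, ball_3_center and cup below 0.06 m), for 0.1 s.
2. the cup is tipped, held in the air over the tray (angle between cup's own z axis and vertical above 1.05 rad and contact force between the fingers and cup above 0.3 N and horizontal distance between cup_mouth and tray below 0.2 m).
3. all three balls are in the tray (x of ball_1_center in the frame of tray between -0.105 and 0.105 m and y of ball_1_center in the frame of tray between -0.129 and 0.129 m and z of each of ball_1_center, ball_2_center, ball_3_center in the frame of tray below 0.03 m and x of ball_2_center in the frame of tray between -0.105 and 0.105 m and y of ball_2_center in the frame of tray between -0.129 and 0.129 m and x of ball_3_center in the frame of tray between -0.105 and 0.105 m and y of ball_3_center in the frame of tray between -0.129 and 0.129 m), for 0.1 s.
At the end, for the whole second after the job is handed in: The cup is held by the fingers with its base more than 9.5 cm above the bench, upright within 8 degrees, still (under 2 cm/s and 0.15 rad/s), touching neither tray nor spare cup; all three balls lie inside the tray, below its rim (all of step 3 and height (world z) of cup above 0.095 m and angle between cup's own z axis and vertical below 0.14 rad and linear speed of cup below 0.02 m/s and angular speed of cup below 0.15 rad/s and contact force between the fingers and cup above 0.3 N and contact force between cup and tray below 0.05 N and contact force between cup and spare_cup below 0.05 N); the arm keeps its last pose, push and grip.
It fails at once if the cup is pushed along the bench, or set down elsewhere on it, more than 2.5 cm from where it stood (distance of cup from where it was at the start of the episode above 0.025 m and height (world z) of cup below 0.004 m and angle between cup's own z axis and vertical below 0.3 rad).
It fails at once if the tray is shifted by more than 5 cm (distance of tray from where it was at the start of the episode above 0.05 m).
It fails at once if the spare cup is shifted by more than 3 cm (distance of spare_cup from where it was at the start of the episode above 0.03 m).
It fails at once if the timer is shifted by more than 3 cm (distance of timer from where it was at the start of the episode above 0.03 m).
It fails at once if the pipette bulb is shifted by more than 3 cm (distance of bulb from where it was at the start of the episode above 0.03 m).
It also fails if it takes over 51 s, if anything falls off the work surface, if the arm or the gripper's body presses on something with over 40 N, if the wrist force passes 120 N, or if a joint passes its speed limit or range.

## Working session

There is one attempt and no reset: what is moved stays moved. The work goes in short steps, Python scripts to look and compute and a tool call to move; the robot and the scene stay as the last step left them, time stands still between calls to the robot, and variables do not carry over. Pictures are saved under pics/ and viewed, and the job is handed in when it is done.

Besides the shell and the picture viewer there is one more tool, called after "Call:" as name(argument=value, ...) on one line, values as JSON. carry_out: Moves the arm, as the interface text tells. Its arguments: {"type":"object","properties":{"moves":{"type":"array","items":{"type":"array","items":{"type":"number"}}},"newtons":{"type":"number"}},"required":["moves"]}

```bash
mkdir -p pics
cat > h.py <<'E'
import numpy as np, cv2
from workcell import manip
def cam2world(p,cam):
    v=np.linalg.inv(np.array(manip.camera_params(cam)["view"]));return (v@np.r_[p,1])[:3]
E
python3 - <<'E'
from h import *
s=manip.get_state()
for k in s: print(k,np.round(s[k],3).tolist())
print(manip.grip_point_offset)
for c in ["scene","side"]:
    cv2.imwrite(f"pics/{c}0.png",manip.grab_frame(c))
    p=manip.camera_params(c); print(c,{k:np.round(v,3).tolist() if not isinstance(v,str) else v for k,v in p.items()})
    for t in ["cup","tray","spare_cup","ball_1_center","bulb","timer"]:
        for r in manip.spot_point(t,c)[:4]: print(t,round(r["score"],2),np.round(cam2world(r["point"],c),3))
E
```

```text
clock 0.0
joint_pos [1.056, 0.088, 1.372, -0.0, 1.684, -0.103]
qvel [-0.001, -0.001, 0.002, 0.001, 0.0, 0.002]
effort [0.001, -34.018, -30.243, 0.072, 0.033, -0.0]
eef_pos [0.22, 0.504, 0.204]
orientation [[-0.916, 0.4, -0.001], [0.4, 0.916, -0.002], [0.0, -0.002, -1.0]]
contact_force [0.058, 0.264, -0.098]
ft_torque [-0.014, 0.026, 0.013]
grip_width 0.999
0.0188
scene {'camera_matrix': [[351.019, 0.0, 254.035], [0.0, 351.019, 189.679], [0.0, 0.0, 1.0]], 'view': [[0.881, -0.473, 0.012, -0.486], [0.315, 0.606, 0.731, -0.285], [-0.353, -0.64, 0.683, -0.901], [0.0, 0.0, 0.0, 1.0]]}
cup 0.89 [0.457 0.416 0.001]
cup 0.87 [ 0.412  0.51  -0.005]
cup 0.7 [0.484 0.262 0.   ]
tray 0.94 [ 0.499 -0.007  0.001]
spare_cup 0.98 [ 0.574 -0.343  0.002]
bulb 0.75 [ 0.729  0.17  -0.   ]
timer 0.68 [0.65  0.25  0.003]
side {'camera_matrix': [[421.348, 0.0, 254.831], [0.0, 421.348, 192.796], [0.0, 0.0, 1.0]], 'view': [[0.961, -0.275, 0.017, -0.547], [0.144, 0.552, 0.821, -0.201], [-0.235, -0.787, 0.57, -1.564], [0.0, 0.0, 0.0, 1.0]]}
cup 0.69 [0.454 0.416 0.002]
cup 0.53 [ 0.42   0.506 -0.001]
cup 0.5 [ 0.484  0.268 -0.001]
tray 0.92 [ 0.498 -0.007 -0.005]
spare_cup 0.82 [ 0.565 -0.343 -0.003]
ball_1_center 0.41 [0.482 0.263 0.   ]
bulb 0.71 [ 0.726  0.168 -0.003]
timer 0.64 [0.649 0.253 0.002]
```

View pics/scene0.png

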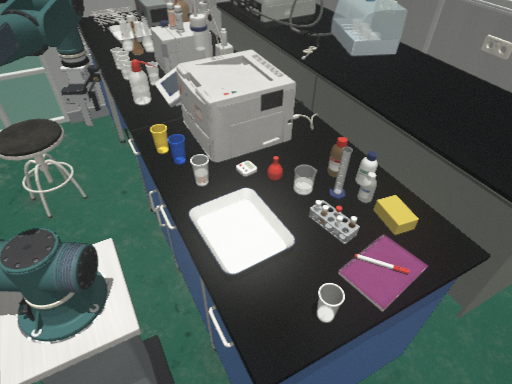

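View pics/side0.png

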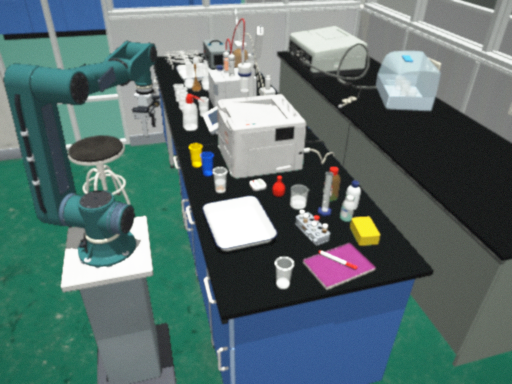

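Run:
```python
from h import *
for c in ["scene","side"]:
    p=manip.camera_params(c);V=np.array(p["view"]);K=np.array(p["camera_matrix"])
    im=cv2.imread(f"pics/{c}0.png")
    for n,w in dict(c1=[.456,.416,.05],c2=[.416,.508,.05],c3=[.484,.265,.05],b=[.484,.265,.0]).items():
        q=(V@np.r_[w,1])[:3];q=K@[q[0],-q[1],-q[2]];print(c,n,np.round(q[:2]/q[2]))
    q=(V@np.r_[.456,.4,.05,1])[:3];q=K@[q[0],-q[1],-q[2]];u,v=(q[:2]/q[2]).astype(int)
    x0=max(0,u-75);y0=max(0,v-75)
    cv2.imwrite(f"pics/crop_{c}.png",cv2.resize(im[y0:v+75,x0:u+75],None,fx=4,fy=4,interpolation=2))
```

```text
scene c1 [178. 150.]
scene c2 [160. 140.]
scene c3 [200. 171.]
scene b [202. 182.]
side c1 [207. 164.]
side c2 [196. 155.]
side c3 [220. 180.]
side b [220. 189.]
```

Run:
```python
import cv2,numpy as np
a=cv2.imread("pics/scene0.png")[135:205,140:240];b=cv2.imread("pics/side0.png")[145:205,175:275]
c=cv2.imread("pics/scene0.png")[275:330,290:390]
cv2.imwrite("pics/crop1.png",np.vstack([cv2.resize(x,None,fx=3.2,fy=3.2,interpolation=2) for x in (a,b,c)]))
```

```text
(no output)
```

View pics/crop1.png

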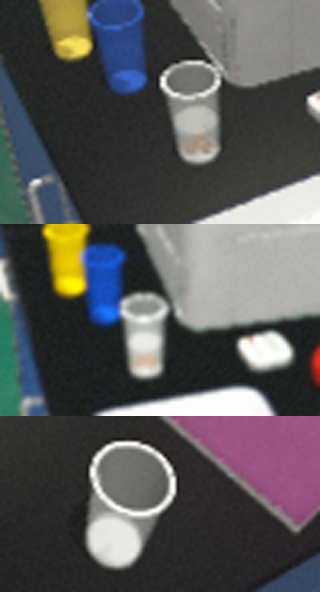

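The cup I want is the clear one at scene (201,170), with orange in its bottom, at about world (0.484, 0.265). The look-alikes are:
- blue cup (178,149)
- yellow cup (160,139)
- empty spare cup (330,302)
- beaker (305,180)

The moves only shift the tool and twist it about its z. I need a tilted tool so that a twist pours, so I'll go up and see what the arm does at its reach limit.

Call:
carry_out(moves=[[9.4,0,0,-4,-7],[9.4,0,0,-4,-7],[9.4,0,0,-4,-7],[9.4,0,0,-4,-7],[9.4,0,0,-4,-7]])

```text
clock: 1.12
eef_pos: [0.2172, 0.4988, 0.3926]
orientation: [[-0.977, -0.212, -0.02], [-0.212, 0.977, -0.035], [0.027, -0.03, -0.999]]
contact_force: [0.6, 1.2, 0.2]
grip_width: 1.001
```

```bash
cat >> h.py <<'E'
def st():
    s=manip.get_state();R=np.array(s["orientation"])
    print("t",round(float(s["clock"]),2),"q",np.round(s["joint_pos"],3).tolist(),"p",np.round(s["eef_pos"],3).tolist(),"f",np.round(s["contact_force"],1).tolist(),"w",round(float(s["grip_width"]),3));print(np.round(R,3).tolist())
    z=R[:,2];print("tilt",round(np.degrees(np.arccos(-z[2])),1),"az",round(np.degrees(np.arctan2(z[1],z[0])),1),"yz",round(R[2,1],3))
    open("log.txt","a").write(repr([np.array(s["joint_pos"]).tolist(),np.array(s["eef_pos"]).tolist(),R.tolist()])+"\n")
    return s,R
E
python3 - <<'E'
from h import *
s,R=st()
print(R.T@(np.array([.56,.2,.45])-s["eef_pos"]))
E
```

```text
t 1.12 q [1.056, 0.149, 0.932, 0.0, 2.101, -0.729] p [0.217, 0.499, 0.393] f [0.6, 1.2, 0.2] w 1.001
[[-0.977, -0.212, -0.02], [-0.212, 0.977, -0.035], [0.027, -0.03, -0.999]]
tilt 2.3 az -119.6 yz -0.03
[-0.27011082 -0.36643716 -0.05374879]
```

Call:
carry_out(moves=[[9.4,-2.4,-3.3,-0.3,-2],[9.4,-2.4,-3.3,-0.3,-2],[9.4,-2.4,-3.3,-0.3,-2],[9.4,-2.4,-3.3,-0.3,-2],[9.4,-2.4,-3.3,-0.3,0]])

```text
clock: 1.53
eef_pos: [0.3797, 0.3801, 0.4239]
orientation: [[-0.927, -0.376, -0.005], [-0.376, 0.927, -0.012], [0.009, -0.009, -1.0]]
contact_force: [0.7, 1.7, -0.2]
grip_width: 1.0
```

Call:
carry_out(moves=[[9.4,-2.7,-3,-0.3,0],[9.4,-2.7,-3,-0.3,0],[9.4,-2.7,-3,-0.3,0],[9.4,-2.7,-3,-0.3,0],[9.4,-2.7,-3,-0.3,0]])

```text
clock: 1.95
eef_pos: [0.565, 0.2861, 0.4434]
orientation: [[-0.927, -0.376, 0.001], [-0.376, 0.927, -0.008], [0.002, -0.008, -1.0]]
contact_force: [-0.2, 0.5, -0.4]
grip_width: 1.002
```

Run:
```python
from h import *
s,R=st()
```

```text
t 1.95 q [0.383, 0.403, 0.505, -0.01, 2.236, -1.579] p [0.565, 0.286, 0.443] f [-0.2, 0.5, -0.4] w 1.002
[[-0.927, -0.376, 0.001], [-0.376, 0.927, -0.008], [0.002, -0.008, -1.0]]
tilt 0.4 az -83.7 yz -0.008
```

Run:
```python
from h import *
p=manip.camera_params("scene");V=np.linalg.inv(np.array(p["view"]));K=np.array(p["camera_matrix"])
def pix(u,v,z):
    d=np.linalg.inv(K)@[u,v,1];d=V[:3,:3]@[d[0],-d[1],-d[2]];o=V[:3,3];return np.round(o+d*(z-o[2])/d[2],3)
print(pix(218,160,0),pix(292,138,0),pix(186,128,0))
for z in (.15,.2,.25,.3):print(z,pix(215,100,z),pix(175,68,z))
```

```text
[0.585 0.352 0.   ] [0.914 0.346 0.   ] [0.553 0.614 0.   ]
0.15 [0.658 0.523 0.15 ] [0.614 0.869 0.15 ]
0.2 [0.624 0.438 0.2  ] [0.584 0.758 0.2  ]
0.25 [0.59  0.352 0.25 ] [0.553 0.647 0.25 ]
0.3 [0.557 0.267 0.3  ] [0.523 0.537 0.3  ]
```

Call:
carry_out(moves=[[9.4,-3,0,0,0],[9.4,-3,0,0,0],[9.4,-3,0,0,0],[9.4,-3,0,0,0],[9.4,-3,0,0,0]])

```text
clock: 2.37
eef_pos: [0.6692, 0.3111, 0.3872]
orientation: [[-0.932, -0.362, 0.03], [-0.362, 0.932, 0.005], [-0.03, -0.006, -1.0]]
contact_force: [-0.1, -0.1, -0.7]
grip_width: 0.998
```

Run:
```python
from h import *
s,R=st()
```

```text
t 2.37 q [0.361, 0.639, 0.276, -0.007, 2.196, -1.584] p [0.669, 0.311, 0.387] f [-0.1, -0.1, -0.7] w 0.998
[[-0.932, -0.362, 0.03], [-0.362, 0.932, 0.005], [-0.03, -0.006, -1.0]]
tilt 1.7 az 10.0 yz -0.006
```

Call:
carry_out(moves=[[9.4,-2.5,-1,-3,0],[9.4,-2.5,-1,-3,0],[9.4,-2.5,-1,-3,0]])

```text
clock: 2.62
eef_pos: [0.684, 0.2814, 0.4097]
orientation: [[-0.928, -0.365, 0.079], [-0.364, 0.931, 0.028], [-0.084, -0.003, -0.996]]
contact_force: [0.6, -0.9, 0.2]
grip_width: 1.0
```

Run:
```python
from h import *
s,R=st()
```

```text
t 2.62 q [0.313, 0.61, 0.275, 0.003, 2.173, -1.63] p [0.684, 0.281, 0.41] f [0.6, -0.9, 0.2] w 1.0
[[-0.928, -0.365, 0.079], [-0.364, 0.931, 0.028], [-0.084, -0.003, -0.996]]
tilt 4.8 az 19.5 yz -0.003
```

Call:
carry_out(moves=[[9.4,-3,-0.5,-2.9,0],[9.4,-3,-0.5,-2.9,0],[9.4,-3,-0.5,-2.9,0],[9.4,-3,-0.5,-2.9,0],[9.4,-3,-0.5,-2.9,0]])

```text
clock: 3.03
eef_pos: [0.6957, 0.2559, 0.4734]
orientation: [[-0.906, -0.361, 0.22], [-0.352, 0.933, 0.079], [-0.234, -0.005, -0.972]]
contact_force: [0.1, -0.6, -0.5]
grip_width: 1.0
```

Run:
```python
from h import *
s,R=st()
```

```text
t 3.03 q [0.267, 0.53, 0.274, 0.021, 2.102, -1.66] p [0.696, 0.256, 0.473] f [0.1, -0.6, -0.5] w 1.0
[[-0.906, -0.361, 0.22], [-0.352, 0.933, 0.079], [-0.234, -0.005, -0.972]]
tilt 13.5 az 19.8 yz -0.005
```

Works: about 1.7° of tilt per row, staying level sideways. I'll continue.

Call:
carry_out(moves=[[9.4,-3,-0.3,-2.9,0],[9.4,-3,-0.3,-2.9,0],[9.4,-3,-0.3,-2.9,0],[9.4,-3,-0.3,-2.9,0],[9.4,-3,-0.3,-2.9,0]])

```text
clock: 3.45
eef_pos: [0.6914, 0.2426, 0.5419]
orientation: [[-0.864, -0.36, 0.352], [-0.338, 0.933, 0.126], [-0.374, -0.01, -0.927]]
contact_force: [0.3, -0.1, -0.1]
grip_width: 0.999
```

Call:
carry_out(moves=[[9.4,-3,0,-2.9,0],[9.4,-3,0,-2.9,0],[9.4,-3,0,-2.9,0],[9.4,-3,0,-2.9,0],[9.4,-3,0,-2.9,0]])

```text
clock: 3.87
eef_pos: [0.669, 0.2396, 0.6152]
orientation: [[-0.805, -0.359, 0.473], [-0.317, 0.933, 0.169], [-0.502, -0.014, -0.865]]
contact_force: [0.3, -0.7, -0.4]
grip_width: 1.003
```

Run:
```python
from h import *
s,R=st()
```

```text
t 3.87 q [0.238, 0.355, 0.275, 0.058, 1.988, -1.666] p [0.669, 0.24, 0.615] f [0.3, -0.7, -0.4] w 1.003
[[-0.805, -0.359, 0.473], [-0.317, 0.933, 0.169], [-0.502, -0.014, -0.865]]
tilt 30.1 az 19.7 yz -0.014
```

Call:
carry_out(moves=[[9.4,-3.6,0,-2,0],[9.4,-3.6,0,-2,0],[9.4,-3.6,0,-2,0],[9.4,-3.6,0,-2,0],[9.4,-3.6,0,-2,0]])

```text
clock: 4.28
eef_pos: [0.673, 0.2469, 0.6707]
orientation: [[-0.723, -0.358, 0.591], [-0.288, 0.934, 0.213], [-0.628, -0.017, -0.778]]
contact_force: [-0.7, 0.3, 0.9]
grip_width: 1.005
```

Call:
carry_out(moves=[[9.4,-3.8,0,-1.5,0],[9.4,-3.8,0,-1.5,0],[9.4,-3.8,0,-1.5,0],[9.4,-3.8,0,-1.5,0],[9.4,-3.8,0,-1.5,0]])

```text
clock: 4.7
eef_pos: [0.6821, 0.2547, 0.7244]
orientation: [[-0.624, -0.356, 0.696], [-0.253, 0.934, 0.252], [-0.74, -0.019, -0.673]]
contact_force: [0.0, -1.0, 0.2]
grip_width: 0.998
```

Run:
```python
from h import *
s,R=st()
```

```text
t 4.7 q [0.242, 0.27, 0.275, 0.079, 1.765, -1.652] p [0.682, 0.255, 0.724] f [0.0, -1.0, 0.2] w 0.998
[[-0.624, -0.356, 0.696], [-0.253, 0.934, 0.252], [-0.74, -0.019, -0.673]]
tilt 47.7 az 19.9 yz -0.019
```

```bash
cat > kin.py <<'E'
import numpy as np
from scipy.spatial.transform import Rotation as Ro
from scipy.optimize import least_squares
D=[eval(l) for l in open("log.txt")]
def fk(q,a):
    r=Ro.identity();p=np.zeros(3)
    for ax,i,t in(("z",0,[a[0],a[1],a[2]]),("y",1,[0,0,a[3]]),("y",2,[a[4],0,a[5]]),("z",3,[0,0,0]),("y",4,[0,0,0]),("z",5,[0,0,a[6]])):
        r=r*Ro.from_euler(ax,q[i]);p=p+r.apply(t)
    return p,r.as_matrix()
f=lambda a:np.concatenate([fk(q,a)[0]-p for q,p,R in D])
A=least_squares(f,[0,.05,.3,.35,0,.35,.2]).x
if __name__=="__main__":
    print(np.round(A,3),np.abs(f(A)).max())
    for q,p,R in D[-1:]:print(np.round(fk(q,A)[1],3),np.round(R,3))
    lo=np.array([-3.1,-.76,.27,-1.08,.17,-2.57]);hi=np.array([3.1,2.03,2.55,4.22,2.65,2.57])
    for tilt in (50,55,60,65,70,80,90):
      for az in (10,20,28):
        for nm,gp in dict(grasp=[.484,.265,.06],up=[.484,.265,.16],pour=[.54,.0,.2],pour2=[.54,.0,.26]).items():
          t=np.radians(tilt);a=np.radians(az)
          z=np.array([np.sin(t)*np.cos(a),np.sin(t)*np.sin(a),-np.cos(t)]);y=np.array([-np.sin(a),np.cos(a),0]);x=np.cross(y,z);R=np.c_[x,y,z]
          P=np.array(gp)+.0188*z
          def g(q):
              p,r=fk(q,A);return np.r_[(p-P)*10,(r-R).ravel()]
          best=min((least_squares(g,np.clip([q1,.3,1.5,0,.6,-1.6],lo+.01,hi-.01),bounds=(lo,hi)) for q1 in (0,.4)),key=lambda s:s.cost)
          print(tilt,az,nm,round(best.cost,5),np.round(best.x,2))
E
python3 kin.py
```

```text
[-0.     0.057  0.153  0.449  0.101  0.5    0.351] 1.0607168476894913e-09
[[ 0.356 -0.624  0.696]
 [-0.934 -0.253  0.252]
 [ 0.019 -0.74  -0.673]] [[-0.624 -0.356  0.696]
 [-0.253  0.934  0.252]
 [-0.74  -0.019 -0.673]]
50 10 grasp 0.0 [ 0.58 -0.18  2.23 -0.89  0.4   1.12]
50 10 up 0.0 [ 0.58 -0.34  2.12 -0.56  0.61  0.74]
50 10 pour 0.0 [-0.35 -0.47  2.12  0.57  0.78 -0.79]
50 10 pour2 0.0 [-0.35 -0.5   2.02  0.51  0.89 -0.69]
50 20 grasp 0.0 [ 0.44 -0.23  2.27 -0.3   0.24  0.35]
50 20 up 0.0 [ 0.44 -0.4   2.16 -0.14  0.51  0.18]
50 20 pour 0.0 [-0.46 -0.41  2.08  0.76  0.94 -1.11]
50 20 pour2 0.0 [-0.46 -0.45  1.99  0.7   1.04 -1.  ]
50 28 grasp 0.0 [ 0.32 -0.24  2.28  0.5   0.27 -0.6 ]
50 28 up 0.0 [ 0.32 -0.41  2.17  0.25  0.54 -0.33]
50 28 pour 0.0 [-0.53 -0.34  2.04  0.84  1.07 -1.3 ]
50 28 pour2 0.0 [-0.53 -0.38  1.94  0.79  1.16 -1.19]
55 10 grasp 0.00144 [ 0.58 -0.18  2.27 -1.08  0.35  1.3 ]
55 10 up 0.0 [ 0.6  -0.36  2.18 -0.75  0.53  0.93]
55 10 pour 0.0 [-0.38 -0.5   2.18  0.72  0.71 -0.93]
55 10 pour2 0.0 [-0.38 -0.54  2.09  0.63  0.82 -0.8 ]
55 20 grasp 0.00087 [ 0.48 -
[... 2970 characters left out ...]
 0.0 [-0.74 -0.34  2.24  1.51  1.19 -1.86]
90 10 grasp 0.20575 [ 0.17 -0.1   2.5   2.56  0.63 -2.57]
90 10 up 0.12086 [ 0.23 -0.38  2.49  2.58  0.42 -2.57]
90 10 pour 0.0 [-0.52 -0.27  2.5   2.2   0.92 -2.45]
90 10 pour2 0.0 [-0.52 -0.47  2.45  2.02  0.79 -2.17]
90 20 grasp 0.12253 [ 0.1  -0.03  2.49  2.45  0.76 -2.57]
90 20 up 0.04867 [ 0.18 -0.31  2.5   2.51  0.58 -2.57]
90 20 pour 0.0 [-0.69 -0.16  2.42  1.93  1.17 -2.34]
90 20 pour2 0.0 [-0.69 -0.35  2.38  1.83  1.1  -2.1 ]
90 28 grasp 0.078 [ 0.03  0.03  2.48  2.34  0.89 -2.57]
90 28 up 0.01646 [ 0.12 -0.24  2.5   2.43  0.74 -2.57]
90 28 pour 0.0 [-0.76 -0.06  2.34  1.79  1.33 -2.3 ]
90 28 pour2 0.0 [-0.76 -0.23  2.31  1.73  1.29 -2.1 ]
```

```bash
cat >> kin.py <<'E'
lo=np.array([-3.1,-.76,.27,-1.08,.17,-2.57]);hi=np.array([3.1,2.03,2.55,4.22,2.65,2.57])
def fkr(q):
    p,r=fk(q,A);return p,r@Ro.from_euler("z",90,degrees=True).as_matrix()
def Rt(tilt,az,tw=0):
    t=np.radians(tilt);a=np.radians(az)
    z=np.array([np.sin(t)*np.cos(a),np.sin(t)*np.sin(a),-np.cos(t)]);y=np.array([-np.sin(a),np.cos(a),0]);x=np.cross(y,z)
    return np.c_[x,y,z]@Ro.from_euler("z",tw,degrees=True).as_matrix()
def ik(gp,R,q0=None):
    P=np.array(gp)+.0188*R[:,2]
    g=lambda q:(lambda p,r:np.r_[(p-P)*10,(r-R).ravel()])(*fkr(q))
    seeds=[q0] if q0 is not None else [[q1,-.2,2.1,q4,.5,q6] for q1 in(0,.4) for q4 in (-.5,.5,1.3) for q6 in (-1.6,0,1.6)]
    return min((least_squares(g,np.clip(s,lo+.005,hi-.005),bounds=(lo,hi)) for s in seeds),key=lambda s:s.cost)
E
cat > t.py <<'E'
from kin import *
for az in (20,):
  for tilt in (48,51,54,57):
    for h in (.06,.07):
      R=Rt(tilt,az)
      for b in (0,.1,.2):
        s=ik(np.array([.484,.265,h])-b*R[:,2],R);print(tilt,az,h,b,round(s.cost,5),np.round(s.x,2))
    for tw in (0,60,120,180):
        s=ik([.52,.03,.2],Rt(tilt,az,tw));print("  pour",tw,round(s.cost,5),np.round(s.x,2))
for az in (40,50,60):
  for tilt in (55,60,65,70):
    R=Rt(tilt,az)
    for b in (0,.1):
        s=ik(np.array([.484,.265,.065])-b*R[:,2],R);print(tilt,az,b,round(s.cost,5),np.round(s.x,2))
E
python3 t.py
```

```text
48 20 0.06 0 0.0 [ 0.44 -0.23  2.25 -0.23  0.29 -1.29]
48 20 0.06 0.1 0.0 [ 0.47 -0.57  2.31 -0.16  0.58 -1.36]
48 20 0.06 0.2 0.01207 [ 0.65 -0.76  2.22 -0.34  0.97 -1.15]
48 20 0.07 0 0.0 [ 0.44 -0.25  2.24 -0.21  0.32 -1.31]
48 20 0.07 0.1 0.0 [ 0.47 -0.59  2.29 -0.15  0.61 -1.37]
48 20 0.07 0.2 0.01262 [ 0.65 -0.76  2.2  -0.33  1.   -1.16]
  pour 0 0.0 [-0.38 -0.47  2.1   0.66  0.94 -2.54]
  pour 60 0.0 [-0.38 -0.47  2.1   0.66  0.94 -1.5 ]
  pour 120 0.0 [-0.38 -0.47  2.1   0.66  0.94 -0.45]
  pour 180 0.0 [-0.38 -0.47  2.1   0.66  0.94  0.6 ]
51 20 0.06 0 0.0 [ 0.44 -0.23  2.28 -0.35  0.21 -1.17]
51 20 0.06 0.1 0.0 [ 0.47 -0.6   2.36 -0.2   0.51 -1.32]
51 20 0.06 0.2 0.02279 [ 0.76 -0.76  2.26 -0.5   0.96 -0.96]
51 20 0.07 0 0.0 [ 0.44 -0.25  2.27 -0.3   0.24 -1.22]
51 20 0.07 0.1 0.0 [ 0.47 -0.62  2.34 -0.19  0.54 -1.33]
51 20 0.07 0.2 0.02389 [ 0.76 -0.76  2.24 -0.5   0.98 -0.97]
  pour 0 0.00038 [-0.39 -0.5   2.14  0.7   0.9  -2.57]
  pour 60 0.0 [-0.41 -0.49  2.14  0.74  0.91 -1.57]
  pour 120 0.0 [-0.41 -0.49  2.14  0.74  0.91 -0.52]
  pour 180 0.0 [-0.41 -0.49  2.14  0.74
[... 1738 characters left out ...]
57]
60 50 0.1 0.0349 [-0.43 -0.3   2.44  1.38  1.17  2.57]
65 50 0 7e-05 [-0.08 -0.07  2.34  1.6   0.83  2.57]
65 50 0.1 0.01038 [-0.45 -0.29  2.46  1.4   1.18  2.57]
70 50 0 0.0 [-0.11 -0.01  2.36  1.73  0.91  2.41]
70 50 0.1 0.00026 [-0.46 -0.28  2.48  1.42  1.19  2.57]
55 60 0 0.01964 [-0.13 -0.01  2.25  1.38  0.96  2.57]
55 60 0.1 0.04516 [-0.42 -0.19  2.29  1.22  1.27  2.57]
60 60 0 0.00492 [-0.14  0.    2.25  1.41  0.99  2.57]
60 60 0.1 0.01744 [-0.44 -0.17  2.3   1.24  1.29  2.57]
65 60 0 0.0 [-0.16  0.02  2.24  1.43  1.02  2.57]
65 60 0.1 0.00261 [-0.46 -0.15  2.31  1.27  1.31  2.57]
70 60 0 0.0 [-0.19  0.08  2.26  1.54  1.09  2.43]
70 60 0.1 0.0 [-0.49 -0.1   2.33  1.31  1.33  2.52]
```

Call:
carry_out(moves=[[9.4,-3.8,0,-1.5,0],[9.4,-3.8,0,-1.5,0],[9.4,0,0,0,0]])

```text
clock: 4.95
eef_pos: [0.6784, 0.2553, 0.7529]
orientation: [[-0.576, -0.356, 0.736], [-0.235, 0.934, 0.267], [-0.783, -0.019, -0.622]]
contact_force: [-1.2, 0.3, -0.0]
grip_width: 0.999
```

```bash
cat > go.py <<'E'
import sys
from h import *
s,R=st()
t=np.array([float(a) for a in sys.argv[1:4]])  # target grasp point
g=np.array(s["eef_pos"])-.0188*R[:,2]
print("grasp pt",np.round(g,4),"delta tool cm",np.round(100*R.T@(t-g),2))
E
python3 go.py .41 .238 .132
```

```text
t 4.95 q [0.241, 0.248, 0.274, 0.085, 1.722, -1.65] p [0.678, 0.255, 0.753] f [-1.2, 0.3, -0.0] w 0.999
[[-0.576, -0.356, 0.736], [-0.235, 0.934, 0.267], [-0.783, -0.019, -0.622]]
tilt 51.6 az 19.9 yz -0.019
grasp pt [0.6646 0.2503 0.7646] delta tool cm [64.48  9.14 20.26]
```

Call:
carry_out(moves=[[9.4,3.6,0.5,1.1,0],[9.4,3.6,0.5,1.1,0],[9.4,3.6,0.5,1.1,0],[9.4,3.6,0.5,1.1,0],[9.4,3.6,0.5,1.1,0]])

```text
clock: 5.37
eef_pos: [0.6179, 0.2519, 0.596]
orientation: [[-0.559, -0.353, 0.75], [-0.229, 0.935, 0.269], [-0.797, -0.022, -0.604]]
contact_force: [0.5, -0.3, 0.6]
grip_width: 1.0
```

```bash
python3 go.py .41 .238 .132
```

```text
t 5.37 q [0.272, -0.177, 1.118, 0.06, 1.28, -1.659] p [0.618, 0.252, 0.596] f [0.5, -0.3, 0.6] w 1.0
[[-0.559, -0.353, 0.75], [-0.229, 0.935, 0.269], [-0.797, -0.022, -0.604]]
tilt 52.9 az 19.7 yz -0.022
grasp pt [0.6038 0.2468 0.6073] delta tool cm [48.91  7.04 13.92]
```

Call:
carry_out(moves=[[9.4,3.6,0.5,1.0,0],[9.4,3.6,0.5,1.0,0],[9.4,3.6,0.5,1.0,0],[9.4,3.6,0.5,1.0,0],[9.4,3.6,0.5,1.0,0]])

```text
clock: 5.78
eef_pos: [0.5402, 0.2461, 0.4116]
orientation: [[-0.558, -0.352, 0.751], [-0.229, 0.936, 0.269], [-0.797, -0.022, -0.603]]
contact_force: [0.2, 0.5, -0.2]
grip_width: 1.001
```

```bash
python3 go.py .41 .238 .132
```

```text
t 5.78 q [0.321, -0.449, 1.691, 0.021, 0.976, -1.623] p [0.54, 0.246, 0.412] f [0.2, 0.5, -0.2] w 1.001
[[-0.558, -0.352, 0.751], [-0.229, 0.936, 0.269], [-0.797, -0.022, -0.603]]
tilt 52.9 az 19.7 yz -0.022
grasp pt [0.526  0.241  0.4229] delta tool cm [29.75  4.44  8.75]
```

Call:
carry_out(moves=[[9.4,3.6,0.5,1.0,0],[9.4,3.6,0.5,1.0,0],[9.4,3.6,0.5,1.0,0],[9.4,3.6,0.5,1.0,0],[9.4,3.4,0.5,1.0,0]])

```text
clock: 6.2
eef_pos: [0.4638, 0.2407, 0.2289]
orientation: [[-0.558, -0.352, 0.752], [-0.228, 0.936, 0.269], [-0.798, -0.021, -0.602]]
contact_force: [0.8, -0.8, -0.9]
grip_width: 1.001
```

```bash
python3 go.py .41 .238 .132
python3 - <<'E'
from h import *
for c in ["scene","wrist"]:
    cv2.imwrite(f"pics/{c}1.png",manip.grab_frame(c))
    for r in manip.spot_point("cup",c)[:4]:
        if c=="scene":print(round(r["score"],2),np.round(cam2world(r["point"],c),3))
        else:
            s=manip.get_state();H=np.array(manip.camera_params(c)["hand_eye"]);p=(H@np.r_[r["point"],1])[:3]
            print("w",round(r["score"],2),np.round(np.array(s["orientation"])@p+s["eef_pos"],3))
s=manip.get_state();print(s["eef_pos"],s["qvel"])
E
```

```text
t 6.2 q [0.401, -0.624, 2.148, -0.072, 0.696, -1.507] p [0.464, 0.241, 0.229] f [0.8, -0.8, -0.9] w 1.001
[[-0.558, -0.352, 0.752], [-0.228, 0.936, 0.269], [-0.798, -0.021, -0.602]]
tilt 53.0 az 19.7 yz -0.021
grasp pt [0.4497 0.2356 0.2403] delta tool cm [10.8   1.85  3.6 ]
0.79 [0.486 0.26  0.003]
0.7 [0.457 0.417 0.001]
0.59 [ 0.414  0.508 -0.001]
w 0.95 [0.503 0.27  0.02 ]
w 0.95 [0.431 0.514 0.022]
w 0.94 [0.47  0.421 0.022]
[0.46530284 0.24127505 0.23174945] [-1.02941206e-02  3.07800172e-04 -1.68523775e-01 -2.53153716e-03
 -2.86279719e-02  1.40300775e-04]
```

View pics/scene1.png

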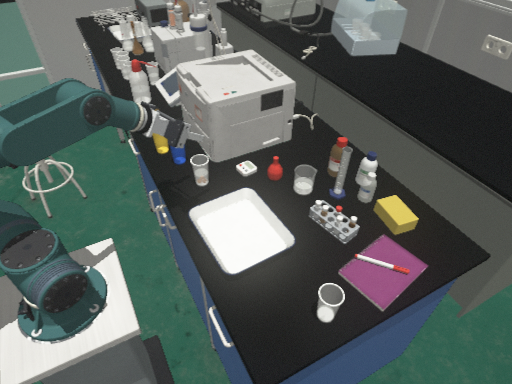

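View pics/wrist1.png

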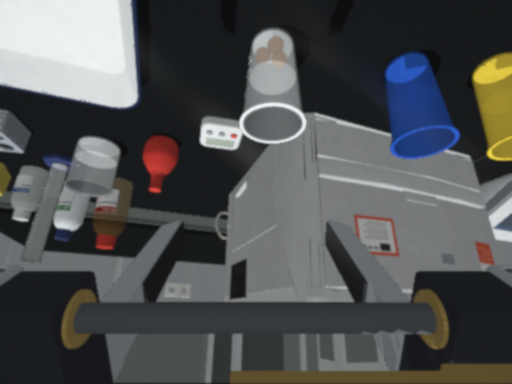

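Run:
```python
from h import *
s=manip.get_state();R=np.array(s["orientation"]);p=np.array(s["eef_pos"])
pr=manip.camera_params("wrist");H=np.array(pr["hand_eye"]);K=np.array(pr["camera_matrix"]);print({k:np.round(v,3).tolist() for k,v in pr.items()})
p=np.array([.4645,.241,.230])
im=cv2.imread("pics/wrist1.png")
for z,r in((.102,.030),(0,.022)):
  pts=[]
  for a in np.linspace(0,2*np.pi,40):
    w=np.array([.484+r*np.cos(a),.264+r*np.sin(a),z])
    c=np.linalg.inv(H)@np.r_[R.T@(w-p),1];q=K@[c[0],-c[1],-c[2]];pts.append(q[:2]/q[2])
  cv2.polylines(im,[np.int32(pts)],True,(0,255,0),1)
cv2.imwrite("pics/w1o.png",im[:200,150:450])
```

```text
{'camera_matrix': [[290.937, 0.0, 254.59], [0.0, 290.937, 191.411], [0.0, 0.0, 1.0]], 'hand_eye': [[0.0, 0.962, 0.273, 0.079], [1.0, -0.0, -0.001, -0.001], [-0.001, 0.273, -0.962, -0.179], [0.0, 0.0, 0.0, 1.0]]}
```

View pics/w1o.png

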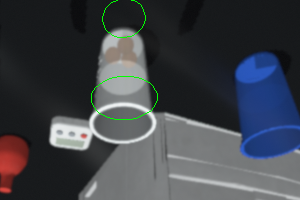

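Run:
```python
from h import *
s=manip.get_state();R=np.array(s["orientation"]);p=np.array(s["eef_pos"]);st()
pr=manip.camera_params("wrist");H=np.array(pr["hand_eye"]);K=np.array(pr["camera_matrix"])
im=manip.grab_frame("wrist").copy();cv2.imwrite("pics/wrist2.png",im)
for y in (-.047,.047):
  for x,z in ((.008,0),(-.008,0),(.008,-.04),(-.008,-.04)):
    c=np.linalg.inv(H)@[x,y,z,1];q=K@[c[0],-c[1],-c[2]];q=q[:2]/q[2];print(x,y,z,np.round(q));cv2.circle(im,tuple(int(v) for v in q),3,(0,255,0),-1)
sc=manip.grab_frame("scene").copy()
pr=manip.camera_params("scene");V=np.array(pr["view"]);K=np.array(pr["camera_matrix"])
for loc in ([0,.047,0],[0,-.047,0],[0,.047,-.05],[0,-.047,-.05]):
    w=p+R@loc;c=V@np.r_[w,1];q=K@[c[0],-c[1],-c[2]];q=q[:2]/q[2];print(loc,np.round(q));cv2.circle(sc,tuple(int(round(v)) for v in q),1,(0,255,0),-1)
cr=cv2.resize(sc[80:200,110:240],None,fx=4,fy=4,interpolation=2)
cv2.imwrite("pics/s2.png",cr);cv2.imwrite("pics/w2.png",im)
```

```text
t 6.4 q [0.401, -0.622, 2.141, -0.07, 0.698, -1.51] p [0.465, 0.241, 0.232] f [0.2, 0.1, 1.7] w 1.001
[[-0.557, -0.352, 0.752], [-0.228, 0.936, 0.269], [-0.799, -0.022, -0.601]]
tilt 53.0 az 19.7 yz -0.022
0.008 -0.047 0 [184. 220.]
-0.008 -0.047 0 [185. 243.]
0.008 -0.047 -0.04 [166. 248.]
-0.008 -0.047 -0.04 [169. 275.]
0.008 0.047 0 [327. 220.]
-0.008 0.047 0 [325. 243.]
0.008 0.047 -0.04 [345. 248.]
-0.008 0.047 -0.04 [342. 275.]
[0, 0.047, 0] [182. 126.]
[0, -0.047, 0] [203. 137.]
[0, 0.047, -0.05] [170. 122.]
[0, -0.047, -0.05] [191. 134.]
```

View pics/s2.png

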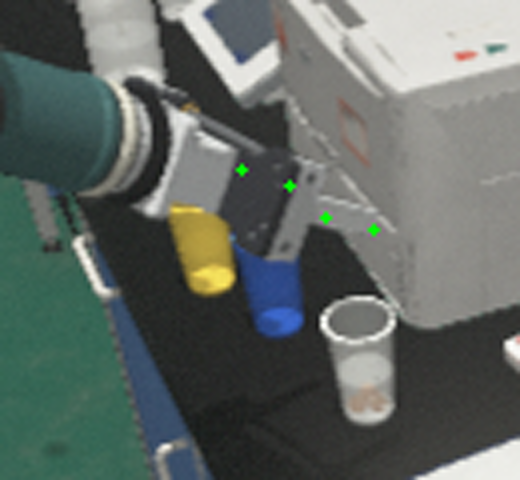

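View pics/w2.png

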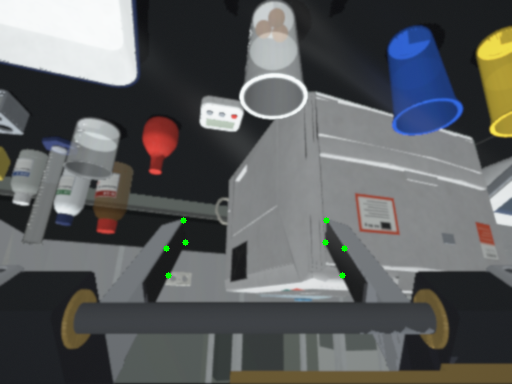

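Call:
carry_out(moves=[[9.4,3.0,0.5,1.0,0],[9.4,3.0,0.5,1.0,0],[9.4,3.0,0.5,0.9,0],[9.4,1.5,0.3,0.7,0],[9.4,0,0,0,0]])

```text
clock: 6.92
eef_pos: [0.4513, 0.2524, 0.1745]
orientation: [[-0.506, -0.346, 0.79], [-0.201, 0.938, 0.282], [-0.839, -0.016, -0.544]]
contact_force: [0.5, -0.1, -0.6]
grip_width: 0.997
```

```bash
python3 go.py .484 .264 .07
```

```text
t 6.92 q [0.476, -0.621, 2.297, -0.24, 0.486, -1.304] p [0.451, 0.252, 0.174] f [0.5, -0.1, -0.6] w 0.997
[[-0.506, -0.346, 0.79], [-0.201, 0.938, 0.282], [-0.839, -0.016, -0.544]]
tilt 57.0 az 19.7 yz -0.016
grasp pt [0.4364 0.2471 0.1847] delta tool cm [ 6.88  0.12 10.48]
```

Call:
carry_out(moves=[[9.4,1.5,0,0.8,0],[9.4,1.5,0,0.8,0],[9.4,1.0,0,0.8,0],[9.4,0,0,0,0]])

```text
clock: 7.25
eef_pos: [0.4645, 0.2571, 0.1572]
orientation: [[-0.476, -0.345, 0.809], [-0.186, 0.939, 0.29], [-0.86, -0.012, -0.511]]
contact_force: [0.3, -0.5, -0.3]
grip_width: 1.0
```

```bash
python3 go.py .484 .264 .07
```

```text
t 7.25 q [0.47, -0.561, 2.329, -0.311, 0.359, -1.228] p [0.464, 0.257, 0.157] f [0.3, -0.5, -0.3] w 1.0
[[-0.476, -0.345, 0.809], [-0.186, 0.939, 0.29], [-0.86, -0.012, -0.511]]
tilt 59.3 az 19.7 yz -0.012
grasp pt [0.4493 0.2516 0.1668] delta tool cm [6.43 0.08 8.11]
```

Run:
```python
from kin import *
from h import manip
s=manip.get_state();q=np.array(s["joint_pos"]);p=np.array(s["eef_pos"]);R=np.array(s["orientation"])
print(np.round(s["effort"],1))
def jac(q):
    J=np.zeros((6,6));p0,R0=fkr(q)
    for i in range(6):
        d=np.zeros(6);d[i]=1e-5;p1,R1=fkr(q+d);J[:3,i]=(p1-p0)/1e-5;J[3:,i]=Ro.from_matrix(R1@R0.T).as_rotvec()/1e-5
    return J
J=jac(q)
for d in ([.02,0,0],[0,0,.02],[.015,0,.008]):
    print(d,np.round(np.linalg.solve(J,np.r_[R@d,0,0,0]),3))
s=ik(p-.0188*R[:,2]+R@[.03,0,0],R,q);print(s.cost,np.round(s.x,3))
print(np.linalg.svd(J)[1])
```

```text
[  0.1  -8.8 -32.2  -0.6  -3.6   0.2]
[0.02, 0, 0] [ 0.004 -0.01   0.041 -0.036 -0.029  0.039]
[0, 0, 0.02] [-0.009  0.074 -0.015 -0.027 -0.059  0.027]
[0.015, 0, 0.008] [-0.001  0.022  0.025 -0.038 -0.045  0.04 ]
1.3727061682101851e-21 [ 0.477 -0.574  2.39  -0.375  0.315 -1.159]
[1.98223773 1.48274696 1.07694953 0.31988491 0.20517554 0.05163914]
```

Call:
carry_out(moves=[[9.4,0,0,0,0],[9.4,0,0,0,0],[9.4,0,0,0,0]])

```text
clock: 7.5
eef_pos: [0.4713, 0.2594, 0.1723]
orientation: [[-0.462, -0.343, 0.818], [-0.179, 0.939, 0.293], [-0.869, -0.011, -0.495]]
contact_force: [0.2, -0.4, 0.3]
grip_width: 0.996
```

```bash
python3 go.py .484 .264 .07;  python3 -c "
from h import *
s=manip.get_state();print(np.round(s['qvel'],3),np.round(s['effort'],1))"
```

```text
t 7.5 q [0.468, -0.562, 2.308, -0.309, 0.361, -1.232] p [0.471, 0.259, 0.172] f [0.2, -0.4, 0.3] w 0.996
[[-0.462, -0.343, 0.818], [-0.179, 0.939, 0.293], [-0.869, -0.011, -0.495]]
tilt 60.3 az 19.7 yz -0.011
grasp pt [0.456  0.2539 0.1816] delta tool cm [8.22 0.11 8.12]
[-0.007 -0.006 -0.057  0.011  0.01  -0.01 ] [  0.   -8.6 -31.4  -0.4  -3.2  -0. ]
```

Run:
```python
from h import *
for i in range(5):
    manip.grab_frame("wrist");s=manip.get_state();print(round(s["clock"],2),np.round(s["joint_pos"],4),np.round(s["qvel"],3),np.round(s["effort"],2),np.round(s["eef_pos"],4))
```

```text
7.55 [ 0.4678 -0.5619  2.3081 -0.3087  0.3602 -1.2318] [ 0.002 -0.002  0.024 -0.005 -0.004  0.005] [ 3.000e-02 -8.100e+00 -2.992e+01 -4.000e-01 -2.950e+00 -2.000e-02] [0.4715 0.2595 0.173 ]
7.6 [ 0.4679 -0.5619  2.3098 -0.3088  0.3604 -1.2315] [ 0.004  0.001  0.035 -0.003  0.007  0.004] [-4.000e-02 -8.730e+00 -3.173e+01 -4.300e-01 -3.270e+00 -3.000e-02] [0.4709 0.2593 0.1716]
7.65 [ 0.4681 -0.5618  2.3114 -0.309   0.3607 -1.2313] [ 0.001  0.003  0.03  -0.002  0.005  0.002] [-4.000e-02 -8.950e+00 -3.221e+01 -4.400e-01 -3.340e+00 -2.000e-02] [0.4703 0.259  0.1702]
7.7 [ 0.4682 -0.5616  2.3127 -0.309   0.3608 -1.2312] [ 0.001  0.003  0.021 -0.001  0.     0.001] [-4.000e-02 -8.980e+00 -3.221e+01 -4.500e-01 -3.330e+00 -2.000e-02] [0.4699 0.2588 0.1691]
7.75 [ 0.4683 -0.5615  2.3136 -0.3091  0.3608 -1.2312] [ 0.002  0.003  0.014 -0.001 -0.003  0.001] [-3.000e-02 -8.960e+00 -3.209e+01 -4.400e-01 -3.310e+00 -2.000e-02] [0.4696 0.2588 0.1684]
```

Call:
carry_out(moves=[[9.4,3.5,0,1,0],[9.4,3.5,0,1,0],[9.4,3.0,0,1,0]])

```text
clock: 8.0
eef_pos: [0.4557, 0.2511, 0.0988]
orientation: [[-0.459, -0.333, 0.824], [-0.175, 0.943, 0.284], [-0.871, -0.014, -0.491]]
contact_force: [-0.2, 0.4, -0.1]
grip_width: 0.997
```

```bash
python3 go.py .484 .264 .07;  python3 -c "
from h import *
s=manip.get_state();print(np.round(s['qvel'],3),np.round(s['effort'],1))"
```

```text
t 8.0 q [0.484, -0.482, 2.434, -0.774, 0.19, -0.747] p [0.456, 0.251, 0.099] f [-0.2, 0.4, -0.1] w 0.997
[[-0.459, -0.333, 0.824], [-0.175, 0.943, 0.284], [-0.871, -0.014, -0.491]]
tilt 60.6 az 19.0 yz -0.014
grasp pt [0.4402 0.2457 0.1081] delta tool cm [0.99 0.32 5.99]
[ 0.131  0.24   0.15  -2.102 -0.151  2.181] [ -0.4 -10.5 -30.7   1.3  -2.7  -1.9]
```

Call:
carry_out(moves=[[9.4,0.5,0.1,2,0],[9.4,0.5,0.1,2,0]])

```text
clock: 8.17
eef_pos: [0.4703, 0.2587, 0.0813]
orientation: [[-0.475, -0.324, 0.818], [-0.174, 0.946, 0.274], [-0.862, -0.013, -0.506]]
contact_force: [2.3, -3.3, 3.8]
grip_width: 1.0
```

```bash
python3 go.py .484 .264 .07;  python3 -c "
from h import *
s=manip.get_state();print(np.round(s['qvel'],3),np.round(s['effort'],1))"
```

```text
t 8.17 q [0.492, -0.377, 2.406, -1.08, 0.166, -0.425] p [0.47, 0.259, 0.081] f [2.3, -3.3, 3.8] w 1.0
[[-0.475, -0.324, 0.818], [-0.174, 0.946, 0.274], [-0.862, -0.013, -0.506]]
tilt 59.6 az 18.5 yz -0.013
grasp pt [0.4549 0.2535 0.0909] delta tool cm [0.23 0.07 3.72]
[ 0.002  0.72  -0.288 -0.045 -0.127  1.544] [  0.5 -14.2 -25.4  -4.   -1.4  -0.8]
```

Call:
carry_out(moves=[[9.4,0.3,0,1.2,0],[9.4,0.3,0,1.2,0]])

```text
clock: 8.33
eef_pos: [0.4804, 0.2635, 0.0721]
orientation: [[-0.498, -0.319, 0.806], [-0.175, 0.948, 0.267], [-0.849, -0.008, -0.528]]
contact_force: [1.3, -0.9, -0.3]
grip_width: 1.002
```

```bash
python3 go.py .484 .264 .07;  python3 -c "
from h import *
s=manip.get_state();print(np.round(s['qvel'],3),np.round(s['effort'],1))"
```

```text
t 8.33 q [0.492, -0.32, 2.374, -1.078, 0.166, -0.417] p [0.48, 0.264, 0.072] f [1.3, -0.9, -0.3] w 1.002
[[-0.498, -0.319, 0.806], [-0.175, 0.948, 0.267], [-0.849, -0.008, -0.528]]
tilt 58.1 az 18.3 yz -0.008
grasp pt [0.4652 0.2585 0.082 ] delta tool cm [-0.01 -0.07  2.3 ]
[-0.004  0.346 -0.194 -0.007 -0.001  0.088] [  0.1 -14.5 -26.1  -0.5  -1.3  -0. ]
```

Call:
carry_out(moves=[[9.4,0.3,0,1.4,0],[9.4,0.3,0,1.4,0]])

```text
clock: 8.5
eef_pos: [0.4946, 0.2698, 0.0638]
orientation: [[-0.517, -0.316, 0.795], [-0.182, 0.949, 0.259], [-0.836, -0.011, -0.548]]
contact_force: [-0.4, -0.2, -0.6]
grip_width: 0.998
```

```bash
python3 go.py .484 .264 .07;  python3 -c "
from h import *
s=manip.get_state();print(np.round(s['qvel'],3),np.round(s['effort'],1));cv2.imwrite('pics/w3.png',manip.grab_frame('wrist'));cv2.imwrite('pics/s3.png',cv2.resize(manip.grab_frame('scene')[80:220,110:250],None,fx=4,fy=4,interpolation=2))"
```

```text
t 8.5 q [0.49, -0.255, 2.334, -1.079, 0.166, -0.414] p [0.495, 0.27, 0.064] f [-0.4, -0.2, -0.6] w 0.998
[[-0.517, -0.316, 0.795], [-0.182, 0.949, 0.259], [-0.836, -0.011, -0.548]]
tilt 56.8 az 18.0 yz -0.011
grasp pt [0.4796 0.265  0.0741] delta tool cm [ 0.13 -0.23  0.55]
[-0.012  0.39  -0.249 -0.002  0.001  0.014] [  0.1 -16.9 -25.6  -0.5  -1.3  -0. ]
```

View pics/w3.png

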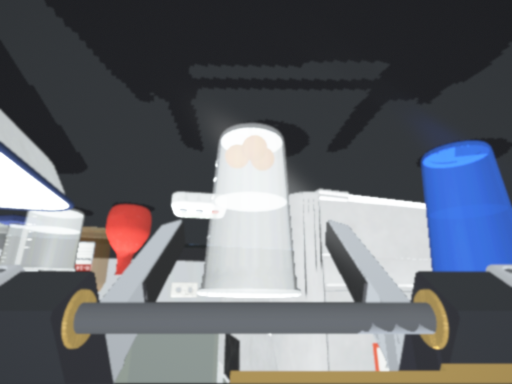

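View pics/s3.png

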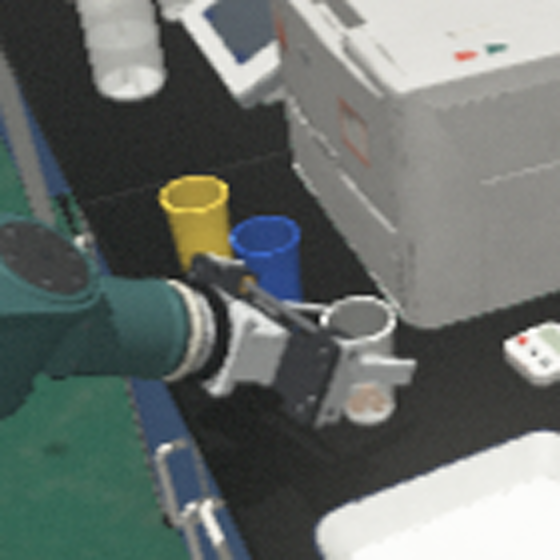

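```bash
python3 go.py .484 .264 .07
```

```text
t 8.6 q [0.489, -0.254, 2.332, -1.079, 0.166, -0.414] p [0.495, 0.27, 0.064] f [-0.5, 0.6, 0.5] w 0.999
[[-0.517, -0.316, 0.796], [-0.181, 0.949, 0.259], [-0.837, -0.011, -0.548]]
tilt 56.8 az 18.0 yz -0.011
grasp pt [0.4802 0.2652 0.0746] delta tool cm [ 0.21 -0.23  0.52]
```

Call:
carry_out(moves=[[4,0.2,-0.2,0.4,0],[4,0.1,0,0.1,0],[4,0.1,0,0.1,0]], newtons=20)

```text
clock: 8.85
eef_pos: [0.4961, 0.2692, 0.0607]
orientation: [[-0.522, -0.314, 0.793], [-0.183, 0.949, 0.255], [-0.833, -0.012, -0.553]]
contact_force: [0.1, 0.2, 0.1]
grip_width: 0.824
```

```bash
python3 go.py .484 .264 .07
```

```text
t 8.85 q [0.487, -0.245, 2.33, -1.079, 0.166, -0.415] p [0.496, 0.269, 0.061] f [0.1, 0.2, 0.1] w 0.824
[[-0.522, -0.314, 0.793], [-0.183, 0.949, 0.255], [-0.833, -0.012, -0.553]]
tilt 56.4 az 17.8 yz -0.012
grasp pt [0.4812 0.2644 0.0711] delta tool cm [-0.05 -0.12  0.28]
```

Call:
carry_out(moves=[[4,0,-0.1,0.2,0],[4,0,0,0.1,0],[4,0,0,0,0],[4,0,0,0,0],[4,0,0,0,0]])

```text
clock: 9.27
eef_pos: [0.4974, 0.2689, 0.0603]
orientation: [[-0.523, -0.313, 0.793], [-0.184, 0.95, 0.254], [-0.832, -0.013, -0.554]]
contact_force: [0.5, 0.2, -0.6]
grip_width: 0.59
```

```bash
python3 go.py .484 .264 .07
```

```text
t 9.27 q [0.486, -0.241, 2.327, -1.079, 0.166, -0.415] p [0.497, 0.269, 0.06] f [0.5, 0.2, -0.6] w 0.59
[[-0.523, -0.313, 0.793], [-0.184, 0.95, 0.254], [-0.832, -0.013, -0.554]]
tilt 56.3 az 17.7 yz -0.013
grasp pt [0.4825 0.2641 0.0707] delta tool cm [-0.02 -0.06  0.16]
```

Call:
carry_out(moves=[[4,0,0,0,0],[4,0,0,0,0]])

```text
clock: 9.43
eef_pos: [0.4972, 0.2689, 0.0603]
orientation: [[-0.523, -0.313, 0.793], [-0.184, 0.95, 0.254], [-0.832, -0.013, -0.554]]
contact_force: [0.2, -0.1, -1.4]
grip_width: 0.593
```

```bash
python3 go.py .5 .20 .17
```

```text
t 9.43 q [0.486, -0.241, 2.328, -1.079, 0.166, -0.415] p [0.497, 0.269, 0.06] f [0.2, -0.1, -1.4] w 0.593
[[-0.523, -0.313, 0.793], [-0.184, 0.95, 0.254], [-0.832, -0.013, -0.554]]
tilt 56.3 az 17.8 yz -0.013
grasp pt [0.4823 0.2641 0.0707] delta tool cm [-8.01 -6.77 -5.73]
```

Call:
carry_out(moves=[[4,-1.2,0,-0.8,0],[4,-1.7,0,-1.1,0],[4,-1.7,0,-1.1,0],[4,-1.7,0,-1.1,0]])

```text
clock: 9.77
eef_pos: [0.4937, 0.2671, 0.1218]
orientation: [[-0.536, -0.312, 0.784], [-0.192, 0.95, 0.247], [-0.822, -0.018, -0.569]]
contact_force: [-0.2, -0.4, -0.5]
grip_width: 0.589
```

```bash
python3 go.py .54 .05 .17; python3 -c "
from h import *
cv2.imwrite('pics/w4.png',manip.grab_frame('wrist'));cv2.imwrite('pics/s4.png',cv2.resize(manip.grab_frame('scene')[80:220,110:250],None,fx=4,fy=4,interpolation=2))"
```

```text
t 9.77 q [0.489, -0.383, 2.262, -0.468, 0.34, -1.042] p [0.494, 0.267, 0.122] f [-0.2, -0.4, -0.5] w 0.589
[[-0.536, -0.312, 0.784], [-0.192, 0.95, 0.247], [-0.822, -0.018, -0.569]]
tilt 55.3 az 17.5 yz -0.018
grasp pt [0.4789 0.2625 0.1325] delta tool cm [ -2.28 -22.16  -2.59]
```

View pics/s4.png

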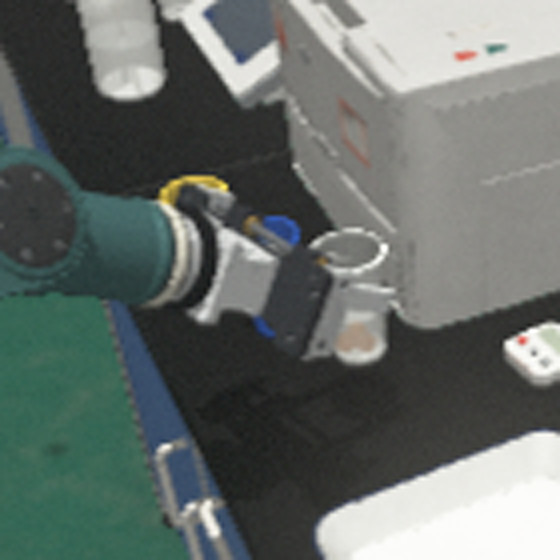

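View pics/w4.png

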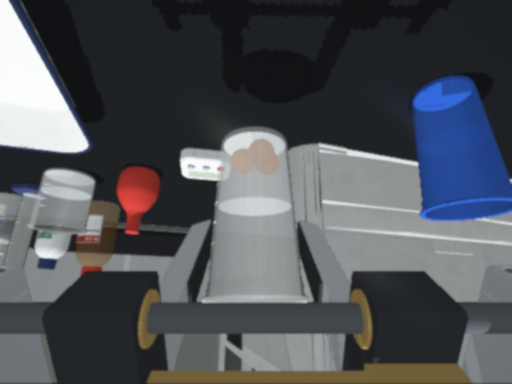

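Call:
carry_out(moves=[[4,-0.6,-1.5,-0.5,0],[4,-0.6,-2.5,-0.5,0],[4,-0.6,-2.5,-0.5,0],[4,-0.6,-2.5,-0.5,0],[4,-0.6,-2.5,-0.5,0]])

```text
clock: 10.28
eef_pos: [0.5178, 0.1808, 0.1505]
orientation: [[-0.542, -0.313, 0.78], [-0.194, 0.95, 0.246], [-0.818, -0.019, -0.575]]
contact_force: [0.0, 0.6, -1.9]
grip_width: 0.59
```

```bash
python3 go.py .54 .05 .17
```

```text
t 10.28 q [0.152, -0.501, 2.264, 0.295, 0.443, -1.95] p [0.518, 0.181, 0.151] f [0.0, 0.6, -1.9] w 0.59
[[-0.542, -0.313, 0.78], [-0.194, 0.95, 0.246], [-0.818, -0.019, -0.575]]
tilt 54.9 az 17.5 yz -0.019
grasp pt [0.5032 0.1761 0.1613] delta tool cm [ -0.25 -13.15  -0.72]
```

Call:
carry_out(moves=[[4,-0.1,-2.3,-0.2,5],[4,-0.3,-2.3,-0.2,5],[4,-0.5,-2.3,-0.2,5],[4,-0.7,-2.2,-0.2,6],[4,-0.9,-2.2,-0.2,6]])

```text
clock: 10.7
eef_pos: [0.5454, 0.0614, 0.1521]
orientation: [[-0.633, -0.01, 0.774], [0.278, 0.93, 0.24], [-0.722, 0.368, -0.586]]
contact_force: [0.5, -1.0, -0.5]
grip_width: 0.591
```

```bash
python3 go.py .54 .05 .15
```

```text
t 10.7 q [-0.29, -0.465, 2.232, 0.794, 0.686, -2.142] p [0.545, 0.061, 0.152] f [0.5, -1.0, -0.5] w 0.591
[[-0.633, -0.01, 0.774], [0.278, 0.93, 0.24], [-0.722, 0.368, -0.586]]
tilt 54.1 az 17.3 yz 0.368
grasp pt [0.5308 0.0569 0.1632] delta tool cm [ 0.18 -1.14  1.31]
```

Call:
carry_out(moves=[[4,0.2,0,0,7],[4,0.2,0,0,7],[4,0.2,0,0,7],[4,0.2,0,0,7],[4,0.2,0,0,7]])

```text
clock: 11.12
eef_pos: [0.537, 0.0534, 0.1328]
orientation: [[-0.515, 0.384, 0.766], [0.772, 0.597, 0.219], [-0.373, 0.704, -0.604]]
contact_force: [-0.2, -0.6, -0.9]
grip_width: 0.592
```

Call:
carry_out(moves=[[4,0,0,0,7],[4,0,0,0,7],[4,0,0,0,7],[4,0,0,0,7],[4,0,0,0,7]])

```text
clock: 11.53
eef_pos: [0.5305, 0.0507, 0.1165]
orientation: [[-0.188, 0.632, 0.752], [0.977, 0.039, 0.212], [0.104, 0.774, -0.624]]
contact_force: [0.1, -0.4, -0.5]
grip_width: 0.591
```

```bash
cat >> go.py <<'E'
c=R@np.array([-.832,-.013,-.554]);print("cup axis",np.round(c,2),"tip",round(np.degrees(np.arccos(c[2]/np.linalg.norm(c))),1),"mouth",np.round(g+.032*c,3))
E
python3 go.py .54 .05 .15;python3 -c "
from h import *
cv2.imwrite('pics/s5.png',cv2.resize(manip.grab_frame('scene')[110:280,150:320],None,fx=3.5,fy=3.5,interpolation=2))"
```

```text
t 11.53 q [-0.301, -0.457, 2.275, 0.763, 0.662, -0.897] p [0.531, 0.051, 0.116] f [0.1, -0.4, -0.5] w 0.591
[[-0.188, 0.632, 0.752], [0.977, 0.039, 0.212], [0.104, 0.774, -0.624]]
tilt 51.4 az 15.7 yz 0.774
grasp pt [0.5164 0.0467 0.1282] delta tool cm [0.11 3.19 0.48]
cup axis [-0.27 -0.93  0.25] tip 75.6 mouth [0.508 0.017 0.136]
```

View pics/s5.png

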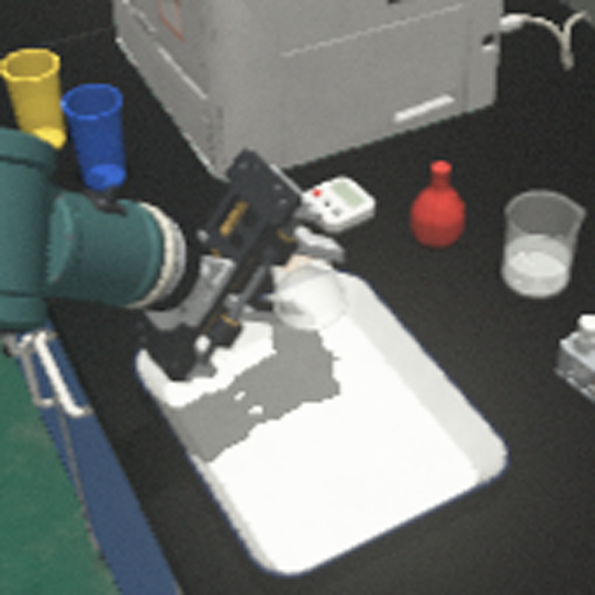

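Call:
carry_out(moves=[[4,0,0.4,-0.3,7],[4,0,0.4,-0.3,7],[4,0,0.4,-0.3,7],[4,0,0.4,-0.3,7],[4,0,0.4,-0.3,7]])

```text
clock: 12.0
eef_pos: [0.5262, 0.0422, 0.1259]
orientation: [[0.227, 0.637, 0.737], [0.821, -0.532, 0.207], [0.524, 0.558, -0.643]]
contact_force: [0.4, 0.2, -1.1]
grip_width: 0.591
```

```bash
python3 go.py .54 .05 .15
```

```text
t 12.0 q [-0.325, -0.475, 2.251, 0.711, 0.722, -0.233] p [0.526, 0.042, 0.126] f [0.4, 0.2, -1.1] w 0.591
[[0.227, 0.637, 0.737], [0.821, -0.532, 0.207], [0.524, 0.558, -0.643]]
tilt 50.0 az 15.7 yz 0.558
grasp pt [0.5124 0.0383 0.138 ] delta tool cm [2.22 1.81 1.5 ]
cup axis [-0.61 -0.79 -0.09] tip 95.0 mouth [0.493 0.013 0.135]
```

Call:
carry_out(moves=[[4,0.3,0.3,-0.2,7],[4,0.3,0.2,-0.2,7],[4,0.3,0.2,-0.2,7],[4,0.3,0.1,-0.2,7],[4,0.3,0,-0.2,7]])

```text
clock: 12.42
eef_pos: [0.5253, 0.0418, 0.1351]
orientation: [[0.571, 0.383, 0.726], [0.358, -0.912, 0.2], [0.739, 0.146, -0.658]]
contact_force: [-0.6, -0.0, -0.6]
grip_width: 0.592
```

```bash
python3 go.py .54 .05 .15;python3 -c "
from h import *
cv2.imwrite('pics/s6.png',cv2.resize(manip.grab_frame('scene')[110:280,150:320],None,fx=3.5,fy=3.5,interpolation=2))"
```

```text
t 12.42 q [-0.313, -0.485, 2.226, 0.652, 0.75, 0.458] p [0.525, 0.042, 0.135] f [-0.6, -0.0, -0.6] w 0.592
[[0.571, 0.383, 0.726], [0.358, -0.912, 0.2], [0.739, 0.146, -0.658]]
tilt 48.9 az 15.4 yz 0.146
grasp pt [0.5116 0.0381 0.1475] delta tool cm [2.23 0.04 2.13]
cup axis [-0.88 -0.4  -0.25] tip 104.6 mouth [0.483 0.025 0.139]
```

View pics/s6.png

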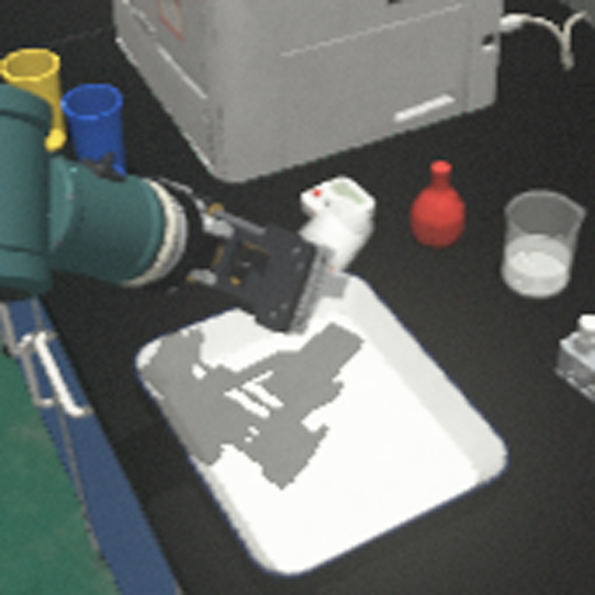

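```bash
python3 -c "
from h import *
for i in range(7): manip.grab_frame('side')
cv2.imwrite('pics/w7.png',manip.grab_frame('wrist'))
a=cv2.resize(manip.grab_frame('scene')[150:280,170:310],None,fx=4,fy=4,interpolation=2);cv2.imwrite('pics/s7.png',a)
"; python3 go.py .54 .05 .15
```

```text
t 12.92 q [-0.313, -0.486, 2.225, 0.655, 0.75, 0.451] p [0.526, 0.042, 0.137] f [0.6, -0.3, -0.4] w 0.59
[[0.566, 0.386, 0.728], [0.363, -0.91, 0.201], [0.74, 0.151, -0.655]]
tilt 49.1 az 15.4 yz 0.151
grasp pt [0.5123 0.0386 0.1494] delta tool cm [2.03 0.04 2.2 ]
cup axis [-0.88 -0.4  -0.25] tip 104.8 mouth [0.484 0.026 0.141]
```

View pics/w7.png

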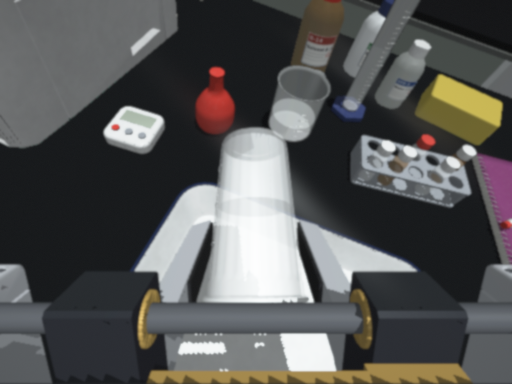

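View pics/s7.png

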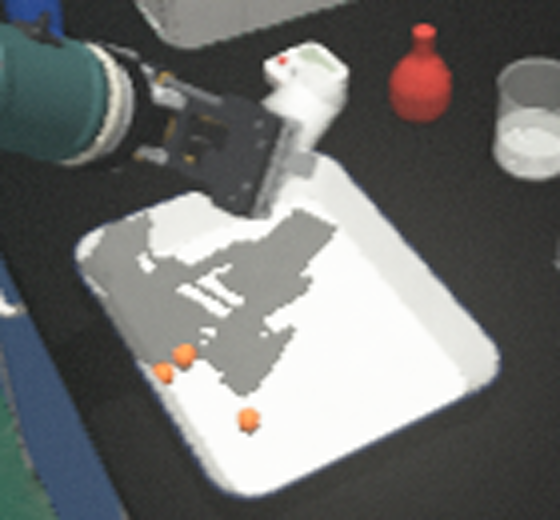

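All three balls are in the tray: scene crop pixels (184,355), (163,372) and (248,420). The cup is empty. Next I twist it back while moving up and left, because q6 runs short of range further right.

```bash
cat > back.py <<'E'
import sys
from h import *
from scipy.spatial.transform import Rotation as Ro
s,R=st();d=np.array([float(a) for a in sys.argv[1:4]]);tw=float(sys.argv[4])
for i in range(5):
    print(np.round(100*(R@Ro.from_euler("z",tw*i,degrees=True).as_matrix()).T@d,1))
E
python3 back.py 0 .005 .006 -7
```

```text
t 12.92 q [-0.313, -0.486, 2.225, 0.655, 0.75, 0.451] p [0.526, 0.042, 0.137] f [0.6, -0.3, -0.4] w 0.59
[[0.566, 0.386, 0.728], [0.363, -0.91, 0.201], [0.74, 0.151, -0.655]]
tilt 49.1 az 15.4 yz 0.151
[ 0.6 -0.4 -0.3]
[ 0.7 -0.3 -0.3]
[ 0.7 -0.2 -0.3]
[ 0.7 -0.1 -0.3]
[ 0.7 -0.  -0.3]
```

Call:
carry_out(moves=[[4,0.6,-0.4,-0.3,-7],[4,0.7,-0.3,-0.3,-7],[4,0.7,-0.2,-0.3,-7],[4,0.7,-0.1,-0.3,-7],[4,0.7,0,-0.3,-7]])

```text
clock: 13.33
eef_pos: [0.5246, 0.067, 0.1652]
orientation: [[0.234, 0.647, 0.726], [0.829, -0.523, 0.199], [0.508, 0.555, -0.659]]
contact_force: [0.2, -0.6, -0.7]
grip_width: 0.593
```

Call:
carry_out(moves=[[4,0.7,0.2,-0.3,-7],[4,0.7,0.3,-0.3,-7],[4,0.6,0.4,-0.3,-7],[4,0.5,0.5,-0.3,-7],[4,0.5,0.5,-0.3,-7]])

```text
clock: 13.75
eef_pos: [0.5286, 0.0878, 0.1999]
orientation: [[-0.189, 0.662, 0.725], [0.978, 0.061, 0.199], [0.088, 0.747, -0.659]]
contact_force: [-0.3, 0.3, -0.1]
grip_width: 0.59
```

```bash
python3 go.py .5 .17 .22; python3 back.py 0 .006 .005 -7
```

```text
t 13.75 q [-0.142, -0.536, 2.121, 0.432, 0.797, -0.474] p [0.529, 0.088, 0.2] f [-0.3, 0.3, -0.1] w 0.59
[[-0.189, 0.662, 0.725], [0.978, 0.061, 0.199], [0.088, 0.747, -0.659]]
tilt 48.8 az 15.3 yz 0.747
grasp pt [0.515  0.084  0.2123] delta tool cm [8.76 0.11 0.12]
cup axis [-0.25 -0.92  0.28] tip 73.6 mouth [0.507 0.054 0.221]
t 13.75 q [-0.142, -0.536, 2.121, 0.432, 0.797, -0.474] p [0.529, 0.088, 0.2] f [-0.3, 0.3, -0.1] w 0.59
[[-0.189, 0.662, 0.725], [0.978, 0.061, 0.199], [0.088, 0.747, -0.659]]
tilt 48.8 az 15.3 yz 0.747
[ 0.6  0.4 -0.2]
[ 0.6  0.5 -0.2]
[ 0.5  0.6 -0.2]
[ 0.4  0.6 -0.2]
[ 0.4  0.7 -0.2]
```

Call:
carry_out(moves=[[4,0.6,0.4,0,-7],[4,0.6,0.4,0,-7],[4,0.5,0.5,0,-7],[4,0.4,0.5,0,-7],[4,0.4,0.6,0,-7]])

```text
clock: 14.17
eef_pos: [0.535, 0.1194, 0.2182]
orientation: [[-0.538, 0.426, 0.727], [0.758, 0.621, 0.198], [-0.368, 0.658, -0.657]]
contact_force: [0.4, 0.4, -0.4]
grip_width: 0.59
```

Call:
carry_out(moves=[[4,0.3,0.6,0,-7],[4,0.2,0.7,0,-7],[4,0.2,0.7,0,-7],[4,0.1,0.7,0,-7],[4,0,0.7,0,-7]])

```text
clock: 14.58
eef_pos: [0.5394, 0.1529, 0.2332]
orientation: [[-0.686, 0.03, 0.727], [0.251, 0.947, 0.198], [-0.683, 0.319, -0.658]]
contact_force: [0.1, 0.7, -0.8]
grip_width: 0.59
```

```bash
python3 go.py .5 .17 .22
```

```text
t 14.58 q [0.093, -0.491, 2.03, 0.188, 0.766, -1.385] p [0.539, 0.153, 0.233] f [0.1, 0.7, -0.8] w 0.59
[[-0.686, 0.03, 0.727], [0.251, 0.947, 0.198], [-0.683, 0.319, -0.658]]
tilt 48.9 az 15.2 yz 0.319
grasp pt [0.5258 0.1492 0.2455] delta tool cm [4.03 1.08 0.22]
cup axis [ 0.17 -0.33  0.93] tip 21.8 mouth [0.531 0.139 0.275]
```

Call:
carry_out(moves=[[4,0.8,1.5,0,-6],[4,0.8,1.5,0,-6],[4,0.8,1.5,0,-6],[4,0.8,1.5,0,-6],[4,0,0,0,0]])

```text
clock: 15.0
eef_pos: [0.5128, 0.2166, 0.2236]
orientation: [[-0.63, -0.268, 0.729], [-0.18, 0.963, 0.198], [-0.755, -0.007, -0.655]]
contact_force: [-1.1, 0.3, -0.1]
grip_width: 0.593
```

```bash
python3 go.py .45 .24 .2
```

```text
t 15.0 q [0.327, -0.486, 2.048, -0.07, 0.726, -1.486] p [0.513, 0.217, 0.224] f [-1.1, 0.3, -0.1] w 0.593
[[-0.63, -0.268, 0.729], [-0.18, 0.963, 0.198], [-0.755, -0.007, -0.655]]
tilt 49.0 az 15.2 yz -0.007
grasp pt [0.4991 0.2128 0.2359] delta tool cm [ 5.32  3.96 -0.68]
cup axis [0.12 0.03 0.99] tip 7.3 mouth [0.503 0.214 0.268]
```

Call:
carry_out(moves=[[4,0.8,0.5,-0.8,0],[4,0.8,0.5,-0.8,0],[4,0.8,0.5,-0.8,0],[4,0.8,0.5,-0.8,0],[4,0.8,0.5,-0.8,0]])

```text
clock: 15.42
eef_pos: [0.4513, 0.225, 0.2192]
orientation: [[-0.634, -0.262, 0.728], [-0.172, 0.965, 0.197], [-0.754, -0.0, -0.657]]
contact_force: [-0.5, -0.1, -0.9]
grip_width: 0.589
```

```bash
python3 go.py .45 .24 .2
```

```text
t 15.42 q [0.443, -0.621, 2.127, -0.188, 0.798, -1.321] p [0.451, 0.225, 0.219] f [-0.5, -0.1, -0.9] w 0.589
[[-0.634, -0.262, 0.728], [-0.172, 0.965, 0.197], [-0.754, -0.0, -0.657]]
tilt 48.9 az 15.2 yz -0.0
grasp pt [0.4376 0.2213 0.2315] delta tool cm [1.27 1.48 3.34]
cup axis [0.13 0.02 0.99] tip 7.4 mouth [0.442 0.222 0.263]
```

The cup reads about 7° off level because the tool tilt drifted while pouring. I'll recover it with the same reach-limit push as before, up high.

Call:
carry_out(moves=[[4,-2,-0.1,-0.8,0],[4,-3.2,-0.2,-1,0],[4,-3.2,-0.2,-1,0],[4,-3.2,-0.2,-1,0],[4,-3.2,-0.2,-1,0]])

```text
clock: 15.83
eef_pos: [0.5082, 0.23, 0.3493]
orientation: [[-0.653, -0.26, 0.711], [-0.173, 0.965, 0.195], [-0.737, 0.004, -0.676]]
contact_force: [0.3, 0.4, -1.2]
grip_width: 0.594
```

Call:
carry_out(moves=[[4,-3.2,-0.2,-1,0],[4,-3.2,-0.2,-1,0],[4,-3.2,-0.2,-1,0],[4,-3.2,-0.2,-1,0],[4,-3.2,-0.2,-1,0]])

```text
clock: 16.25
eef_pos: [0.5842, 0.2348, 0.5089]
orientation: [[-0.655, -0.254, 0.712], [-0.164, 0.967, 0.195], [-0.738, 0.011, -0.675]]
contact_force: [-0.7, -0.6, -1.4]
grip_width: 0.59
```

```bash
python3 go.py .66 .25 .73
```

```text
t 16.25 q [0.31, -0.259, 1.313, -0.033, 1.258, -1.517] p [0.584, 0.235, 0.509] f [-0.7, -0.6, -1.4] w 0.59
[[-0.655, -0.254, 0.712], [-0.164, 0.967, 0.195], [-0.738, 0.011, -0.675]]
tilt 47.5 az 15.3 yz 0.011
grasp pt [0.5708 0.2311 0.5216] delta tool cm [-21.52  -0.22  -7.35]
cup axis [0.15 0.02 0.99] tip 8.9 mouth [0.576 0.232 0.553]
```

Call:
carry_out(moves=[[4,-3.2,-0.1,-1,0],[4,-3.2,0,-1,0],[4,-3.2,0,-1,0],[4,-3.2,0,-1,0],[4,-3.2,0,-1,0]])

```text
clock: 16.67
eef_pos: [0.6579, 0.2457, 0.6693]
orientation: [[-0.655, -0.248, 0.713], [-0.156, 0.969, 0.194], [-0.739, 0.016, -0.673]]
contact_force: [1.7, 0.1, 1.3]
grip_width: 0.588
```

Call:
carry_out(moves=[[4,-3.4,0,-1.3,0],[4,-3.4,0,-1.3,0],[4,-3.4,0,-1.3,0]])

```text
clock: 16.92
eef_pos: [0.6868, 0.2466, 0.7307]
orientation: [[-0.641, -0.248, 0.726], [-0.149, 0.969, 0.199], [-0.753, 0.02, -0.658]]
contact_force: [-0.9, -0.5, -1.5]
grip_width: 0.59
```

```bash
python3 go.py .66 .25 .73
```

```text
t 16.92 q [0.267, 0.269, 0.274, 0.001, 1.747, -1.545] p [0.687, 0.247, 0.731] f [-0.9, -0.5, -1.5] w 0.59
[[-0.641, -0.248, 0.726], [-0.149, 0.969, 0.199], [-0.753, 0.02, -0.658]]
tilt 48.8 az 15.3 yz 0.02
grasp pt [0.6732 0.2428 0.7431] delta tool cm [1.72 1.   0.05]
cup axis [0.13 0.   0.99] tip 7.7 mouth [0.677 0.243 0.775]
```

Now at the limit. I'll push 3–4 rows to raise the tilt, with a small twist to level the sideways lean.

Call:
carry_out(moves=[[4,-3.8,0,-1.5,-0.5],[4,-3.8,0,-1.5,-0.5],[4,-3.8,0,-1.5,-0.5],[4,-3.8,0,-1.5,-0.5]])

```text
clock: 17.25
eef_pos: [0.6839, 0.2338, 0.7804]
orientation: [[-0.544, -0.273, 0.793], [-0.159, 0.962, 0.223], [-0.824, -0.005, -0.567]]
contact_force: [0.6, -0.6, 0.6]
grip_width: 0.587
```

```bash
python3 go.py .66 .25 .73
```

```text
t 17.25 q [0.236, 0.228, 0.275, 0.031, 1.67, -1.595] p [0.684, 0.234, 0.78] f [0.6, -0.6, 0.6] w 0.587
[[-0.544, -0.273, 0.793], [-0.159, 0.962, 0.223], [-0.824, -0.005, -0.567]]
tilt 55.5 az 15.7 yz -0.005
grasp pt [0.669  0.2296 0.791 ] delta tool cm [5.19 2.24 3.2 ]
cup axis [ 0.02 -0.    1.  ] tip 1.0 mouth [0.67  0.229 0.823]
```

```bash
python3 - <<'E'
from h import *
a=manip.grab_frame("side");b=manip.grab_frame("scene");c=manip.grab_frame("wrist")
for i in range(6): manip.grab_frame("side")
s=manip.get_state();print(s["clock"],np.round(s["qvel"],4))
cv2.imwrite("pics/e1.png",cv2.resize(a,None,fx=1.5,fy=1.5));cv2.imwrite("pics/e2.png",cv2.resize(b,None,fx=1.5,fy=1.5));cv2.imwrite("pics/e3.png",c)
E
python3 go.py .66 .25 .73
```

```text
17.7 [-0.0008  0.0065 -0.0017 -0.0007 -0.0007 -0.0002]
t 17.7 q [0.237, 0.232, 0.275, 0.031, 1.673, -1.594] p [0.685, 0.235, 0.777] f [-0.2, -0.2, -0.4] w 0.591
[[-0.549, -0.274, 0.79], [-0.16, 0.962, 0.222], [-0.82, -0.004, -0.572]]
tilt 55.1 az 15.7 yz -0.004
grasp pt [0.6706 0.2309 0.7878] delta tool cm [5.02 2.15 2.89]
cup axis [ 0.02 -0.    1.  ] tip 1.3 mouth [0.671 0.231 0.82 ]
```

View pics/e1.png

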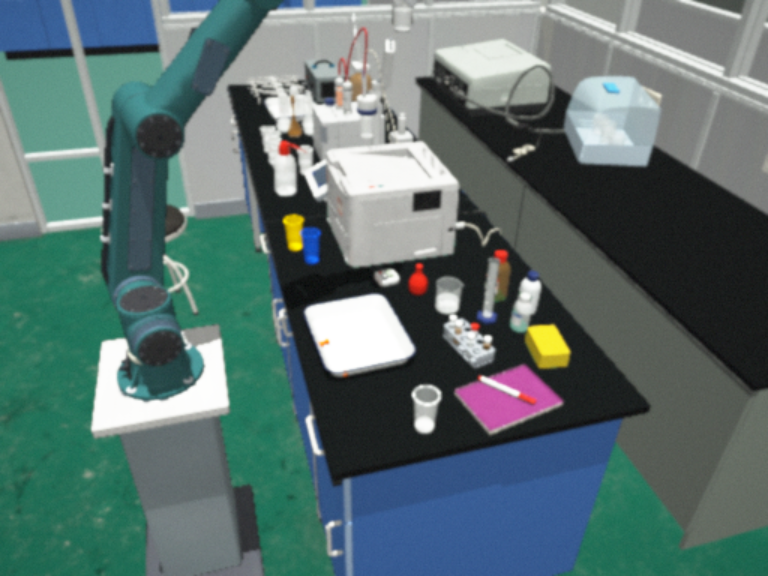

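View pics/e2.png

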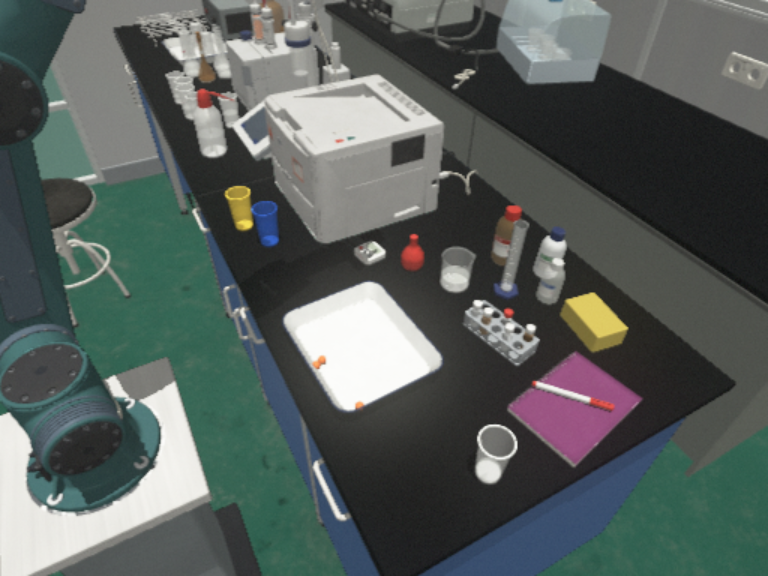

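View pics/e3.png

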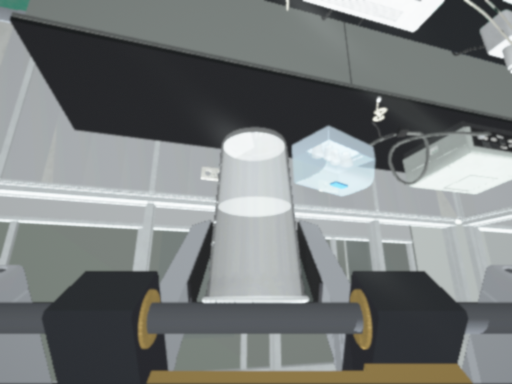

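Run:
```python
from h import *
im=manip.grab_frame("scene")
for r in manip.spot_point("tray","scene")[:1]: print("tray",np.round(cam2world(r["point"],"scene"),3))
for r in manip.spot_point("ball_1_center","scene")[:4]: print("ball",round(r["score"],2),np.round(cam2world(r["point"],"scene"),3))
p=manip.camera_params("scene");V=np.linalg.inv(np.array(p["view"]));K=np.array(p["camera_matrix"])
h=cv2.cvtColor(im,cv2.COLOR_BGR2HSV);m=cv2.inRange(h,(5,150,150),(20,255,255));m[:220]=0
n,l,st_,c=cv2.connectedComponentsWithStats(m)
for i in range(1,n):
    if st_[i,4]<4: continue
    u,v=c[i];d=np.linalg.inv(K)@[u,v,1];d=V[:3,:3]@[d[0],-d[1],-d[2]];o=V[:3,3];print(c[i].round(1),st_[i,4],np.round(o+d*(.0105-o[2])/d[2],3))
s=manip.get_state();print(s["clock"],np.round(s["qvel"],4))
cv2.imwrite("pics/e4.png",cv2.resize(im[180:285,180:310],None,fx=5,fy=5,interpolation=2))
```

```text
tray [ 0.497 -0.008  0.001]
ball 0.36 [ 0.433 -0.13   0.011]
[212.5 241.2] 24 [ 0.409 -0.006  0.01 ]
[239.2 269.3] 6 [ 0.435 -0.13   0.01 ]
17.85 [-0.0019 -0.0017 -0.0028 -0.0008  0.0005 -0.0002]
```

View pics/e4.png

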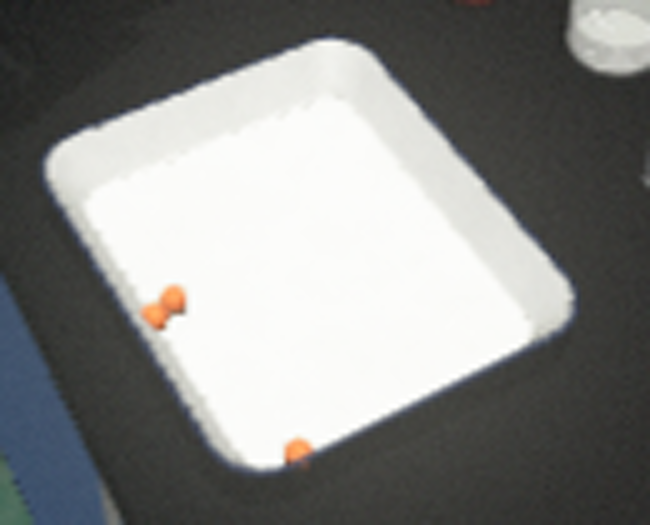

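```bash
python3 -c "
from h import *
print(manip.close_job());st()"
```

```text
the job is handed in; nothing more can be done
None
the job is handed in; nothing more can be done
```

I gripped the cup from the side with the gripper tilted, lifted it straight up, and poured by twisting the gripper over the tray. All three balls went into the tray. I then twisted the cup upright and handed in the job with it still in the gripper. The hand-in reports no verdict, so the results below are my own last checks.

- **Cup level:** it was about 1.3° off level. I worked this out from the gripper's orientation, assuming the cup had not slipped. The wrist picture supports that, because the cup sits in the gripper just as it did at the lift.
- **Cup still and held:** joint speeds were at most 0.003 rad/s. The base was about 72 cm above the bench, and the gripper reading matched the cup's width. The cup was clear of everything.
- **Balls:** two lie at the near side of the tray. The third rests against the right-hand wall, about 12.2 cm from the tray centre against the 12.9 cm limit. It is partly hidden by the rim, so that figure is the least certain.
- **Other things:** the tray measured within about 2 mm of where it started. The spare cup, timer and bulb look unmoved in the pictures, but I did not measure them again.

- **Reach limits:** the moves cannot tilt the tool directly, so I got the tilt by pushing against the arm's reach limit. Joints 4 and 5 were at the edge of their ranges during the grasp.
- **Tilt drift:** the tilt drifted about 7° while pouring. I corrected it at the end with the same push, which is why the cup finished so high.

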